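Fill a jar with guest soaps and snap its lid home

ROBOT

A 6-joint arm with a two-finger parallel gripper is mounted at the origin on the work surface. World frame = base frame: x ahead of the robot, y to its left, z up, the work surface at z = 0. Lengths are in m, angles in rad, forces in N, time in s.
With the tool pointing down it reaches from about 0.225 to 0.875 m from the base axis. Payload 3.4 kg.
Tool frame: the origin (TCP) lies on the centre line of the jaws, within the pads' length; the fingertips stand 17 mm ahead of it and the grasp point (between the pads) lies 2 mm behind it (manip.finger_overhang is the distance from the TCP to the fingertips, in m); y points along the fingers, x is the direction in which the jaws open and shut, and the axes are right-handed (so a half turn about y gives the same grasp; the last joint's range is limited). The gripper opens to 85 mm and grips with 20 to 120 N. Pads are 22 mm wide; open, the fingers measure 114 mm over their backs; the gripper's body (76 mm by 85 mm) begins 54 mm behind the grasp point. The pads swing forward as they close: fully open they stand 13 mm farther back than shut.
Start: joints at [-1.354, 0.276, 1.505, -0, 1.361, -0.121], TCP at [0.191, -0.543, 0.248] pointing down, gripper open.
Joint ranges: [-2.89, 2.89], [-0.75, 2.08], [0.22, 2.7], [-1.18, 4.32], [0.11, 2.71], [-2.7, 2.7]. Speed limits (rad/s): [2.57, 2.57, 3.14, 3.14, 3.14, 3.14].

INTERFACE

Orientations are given as a unit quaternion [w, x, y, z].
In Python, from rig import manip gives the robot as it stands.
- The arm moves only by the tool arm_command, never from a script. Its argument "commands" is a list of rows, each a list of 3 entries, a list of its own where there are three numbers: the finger opening in cm, from 0 to 8.54, then the shift along the world's x, y, z in cm, then the turn about the world's z in rad. A call has 1 to 12 rows; each row shifts and turns the commanded pose from where the row before left it; what a row does not reach is not made up. A row lasts 1/10 s, in which the tool goes at most 50 mm and 8.59 degrees, less where a joint would pass 70% of its speed; a pose out of reach is approached as far as the arm can. A call with a gripper value outside its range is refused whole. The fingers move at their own pace and stop on an object; "grip_force" is the grip in N (left out, the last holds). Time passes only in rows, so rows that do not move let the fingers close. It gives the time, the measured TCP pose, the force and the opening at its end, in the units of the state.
- manip.get_state(): the state, without advancing time (a new reading comes with each control period).
- manip.get_image(name): name is "scene" or "top"; returns a dict with "pixels" (480x640x3 uint8, red, green, blue), "range_z" (480x640 float32, m along the optical axis (not along the pixel's ray), 0 where there is no reading), "intrinsics" (3x3 intrinsics, pixels), "k1" (the pictures are not rectified: a ray, as slopes to the right and down, at radius r is drawn at 1 + k1 r^2 times it, then the intrinsics apply), "R" (3x3) and "t" (3): a world point X has camera coordinates R X + t. Camera axes: x right, y down, z forward; pixel columns grow to the right and rows downward; lengths in m; the calibration is good to about 2 mm. A picture is of the moment at which its call begins.
- manip.sign_off(): hands the job in, once; it reports no verdict.
The state is a dict: "clock": time; "qpos": joint angles; "qd": joint speeds; "effort": joint torques, N m; "position": TCP position; "ee_rot": TCP orientation; "contact_force": force on the tool from outside, world axes, zero at the start; "moment": the same for the moment, N m; "width": finger opening in m.
Only numpy, scipy, OpenCV 4.12 (cv2) and the standard library are available. Lean on these libraries where they do the work, as an engineer would, in place of code of your own. Each camera call takes 0.05 s, during which the arm holds its last target.

TASK

Tip the wooden tray over the jar so that all four small soaps slide into it, and set the empty tray flat on the bench again. Then put the knobbed lid on the jar and press it down until it clicks and sits fully home, and do not let up: finish while still holding the lid down, pushing with at least 10 N. Keep the jar standing and leave the soap block, the pump bottle and the carton alone.

Things in the scene. Friction and masses are not known exactly. Their poses are not given: they have to be found in the camera images.
- jar: Open white plastic jar standing loose on the bench, about 0.25 kg, 90 mm high, 103 mm across, mouth 95 mm across, floor 5 mm thick. Origin: centre of its underside; z up along its axis. Around the inside of the mouth, 4 mm below the rim, six small sprung nubs stand 4 mm into the opening; they yield outward to the lid's bead and spring back behind it.
- jar_rim (a point): Centre of the jar's mouth, level with the rim, 90 mm above its underside.
- lid: Loose white round press-on lid, about 0.09 kg, lying knob up on the bench. Origin: centre of its underside (the plug's foot), z up. From the bottom: tapered plug 19 mm deep, 76 mm across at the foot, 91 mm at the bead; flat flange 108 mm across from 19 to 23 mm; straight round knob 30 mm across from 23 to 49 mm. Any yaw will do.
- lid_bead (a point): On the lid's axis at the height of the plug's snap bead, 10 mm above the lid's origin. The plug enters the jar's mouth and centres itself from up to 5 mm off. Laid on, it rests on the nubs with the lid's origin about 81 mm above the jar's underside. The push then rises to some 10 to 15 N over about 3 mm and drops suddenly as the bead passes the nubs: the click.
- lid_flange (a point): On the lid's axis, on the flange's underside, 19 mm above the lid's origin. Fully home the flange lies flush on the jar's rim all round, and the lid's origin is 71 mm above the jar's underside. Then keep up a push of 10 to 25 N.
- lid_knob (a point): Point on the lid's axis at half height of the knob, 36 mm above the lid's origin.
- tray: Loose wooden tray, about 0.16 kg, 170 x 86 mm, lying on the bench with the four small soaps on it. Origin: centre of its underside; x runs lengthwise to the open front (no wall there), z up. Floor 5 mm thick; side walls 6 mm thick, 28 mm high, 74 mm apart inside.
- tray_lip (a point): Middle of the tray's open front edge, on the floor's upper side: 85 mm along x and 5 mm above the tray's origin.
- tray_board (a point): Middle of the top edge of the board across the tray's back, which serves as its handle: 80 mm behind and 47 mm above the tray's origin. The board is 10 mm thick, 86 mm wide, its top 47 mm above the bench. At the start no soap is nearer than 25 mm to it.
- soap0: Small olive-green guest soap, 26 x 22 x 18 mm, 12 g, starting on the tray, its long side roughly along the tray. Origin: centre of its underside. Soaps start to slide on the tray when it is tipped by about 25 to 37 degrees.
- soap1: Small olive-green guest soap, 26 x 22 x 18 mm, 12 g, starting on the tray, its long side roughly along the tray. Origin: centre of its underside. Soaps start to slide on the tray when it is tipped by about 25 to 37 degrees.
- soap2: Small olive-green guest soap, 26 x 22 x 18 mm, 12 g, starting on the tray, its long side roughly along the tray. Origin: centre of its underside. Soaps start to slide on the tray when it is tipped by about 25 to 37 degrees.
- soap3: Small olive-green guest soap, 26 x 22 x 18 mm, 12 g, starting on the tray, its long side roughly along the tray. Origin: centre of its underside. Soaps start to slide on the tray when it is tipped by about 25 to 37 degrees.
- block: Bystander: big tan soap block, 75 x 70 x 50 mm, standing on the bench. Origin: centre of its underside.
- pump: Bystander: dark pump bottle, 54 mm across, 123 mm high. Origin: centre of its underside.
- carton: Bystander: open cardboard carton of pink soaps, 130 x 100 x 55 mm. Origin: centre of its underside.
There are look-alikes about, which are no part of the job. What is shaped like the lid but orange, red or yellow is not meant.

How it is judged:
By the outcome, as a careful person would: the job done as asked, in the order asked, and still so for the second after the job is handed in, while the arm keeps its last pose, push and grip.
It also fails if it takes over 72 s, if anything falls off the work surface, if the arm or the gripper's body presses on something with over 40 N, if the wrist force passes 120 N, or if a joint passes its speed limit or range.

## Working session

There is one attempt and no reset: what is moved stays moved. The work goes in short steps, Python scripts to look and compute and a tool call to move; the robot and the scene stay as the last step left them, time stands still between calls to the robot, and variables do not carry over. Pictures are saved under pics/ and viewed, and the job is handed in when it is done.

Besides the shell and the picture viewer there is one more tool, called after "Call:" in YAML: its name, and indented under it one key for each argument. arm_command: Moves the arm, as the interface text tells. Its arguments: {"type":"object","properties":{"commands":{"type":"array"},"grip_force":{"type":"number"}},"required":["commands"]}

```bash
ls -la; mkdir -p pics; cat > h.py <<'E'
import numpy as np, cv2
from rig import manip
def grab(name,fn):
    d=manip.get_image(name); cv2.imwrite(f'pics/{fn}.png',cv2.cvtColor(d['pixels'],cv2.COLOR_RGB2BGR))
    np.savez(f'{fn}.npz',**d); return d
def rays(d,uv):
    K=d['intrinsics'];k=float(d['k1']); uv=np.atleast_2d(uv).astype(float)
    s=cv2.undistortPoints(uv.reshape(-1,1,2),K,np.array([k,0,0,0,0.])).reshape(-1,2)
    return np.c_[s,np.ones(len(s))]
def onplane(d,uv,z):
    r=rays(d,uv)@d['R']; c=-d['R'].T@d['t']
    return c+r*((z-c[2])/r[:,2])[:,None]
def cloud(d):
    h,w=d['range_z'].shape; u,v=np.meshgrid(np.arange(w),np.arange(h))
    r=rays(d,np.c_[u.ravel(),v.ravel()])*d['range_z'].reshape(-1,1)
    return ((r-d['t'])@d['R']).reshape(h,w,3)
E
python3 - <<'E'
from h import *
print(manip.get_state(), manip.finger_overhang, [a for a in dir(manip) if a[0]!='_'])
for n in('scene','top'):
    d=grab(n,n+'0'); print(n,d['intrinsics'],d['k1'],-d['R'].T@d['t'])
E
```

```text
total 12
drwxr-xr-x  3 agent agent 4096 Dec  6 08:15 .
drwxr-xr-x 23 root  root  4096 Dec  6 08:15 ..
drwxr-xr-x  2 agent agent 4096 Dec  6 08:15 pics
{'clock': 0.0, 'qpos': array([-1.35401634e+00,  2.76600530e-01,  1.50614533e+00, -3.52932761e-05,
        1.36069642e+00, -1.20970011e-01]), 'qd': array([-9.11160093e-04,  2.15968192e-03,  3.08999932e-04, -3.90716299e-04,
       -3.51987611e-05, -7.09507563e-04]), 'effort': array([-5.30035704e-04, -4.16777265e+01, -2.45806378e+01, -3.13323044e-04,
        1.09284170e-02,  8.09048316e-06]), 'position': array([ 0.19042563, -0.54201891,  0.24743167]), 'ee_rot': array([ 0.57735593, -0.57649453,  0.40934042, -0.40835598]), 'contact_force': array([-0.14734777, -0.04821968, -0.08026621]), 'moment': array([-0.03118149, -0.0355886 ,  0.03538805]), 'width': 0.08550821955623511} 0.017 ['MotionError', 'finger_overhang', 'get_image', 'get_state', 'sign_off']
scene [[508.46726947   0.         319.97332216]
 [  0.         508.46726947 243.58547002]
 [  0.           0.           1.        ]] 0.011587485862674822 [0.94631724 0.21435361 0.86797425]
top [[505.08695009   0.         311.92858375]
 [  0.         505.08695009 235.60016787]
 [  0.           0.           1.        ]] -0.017839588594883417 [ 0.39953654 -0.07545483  1.03918563]
```

View pics/scene0.png

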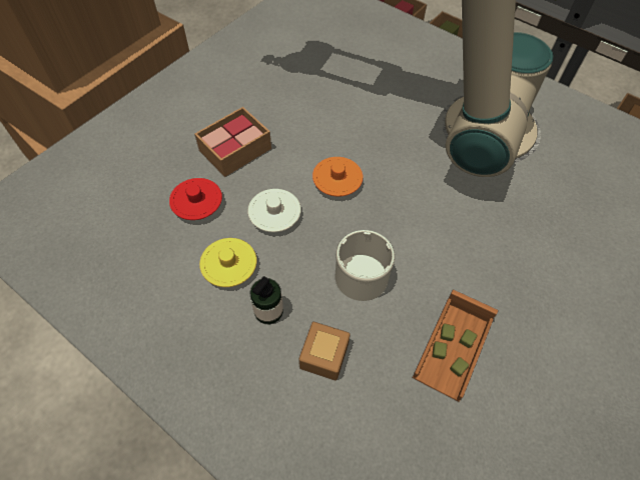

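View pics/top0.png

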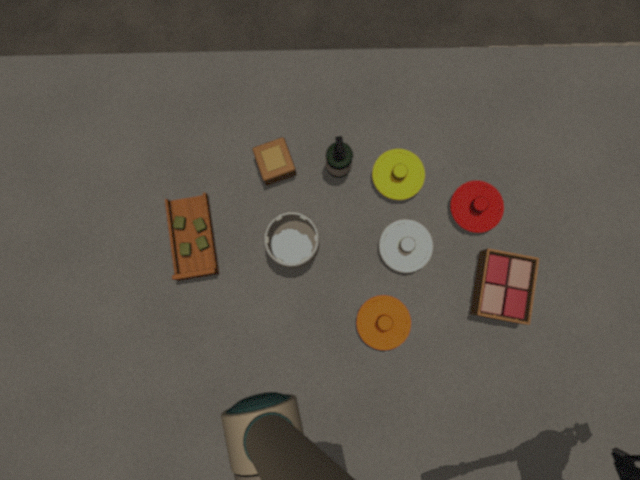

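```bash
cat > m.py <<'E'
from h import *
from scipy.spatial.transform import Rotation as Ro
s=manip.get_state(); q=s['ee_rot']; print(Ro.from_quat([q[1],q[2],q[3],q[0]]).as_matrix().round(3))
d=dict(np.load('top0.npz')); d2=dict(np.load('scene0.npz'))
for nm,dd in(('top',d),('scene',d2)):
    P=cloud(dd); c=cv2.cvtColor(dd['pixels'],cv2.COLOR_RGB2HSV); ok=dd['range_z']>0
    Z=P[...,2]; print(nm,'bench z',np.median(Z[ok&(abs(Z)<.01)]))
    def box(x0,x1,y0,y1): return ok&(P[...,0]>x0)&(P[...,0]<x1)&(P[...,1]>y0)&(P[...,1]<y1)
    # tray
    t=box(.28,.52,.09,.26)
    m=t&(Z>.041)&(Z<.06); p=P[m]; print('board top n',m.sum(),p.mean(0))
    r=cv2.minAreaRect(p[:,:2].astype(np.float32)*1000); print(' board rect',r)
    m=t&(Z>.02)&(Z<.06); r=cv2.minAreaRect(P[m][:,:2].astype(np.float32)*1000); print(' walls rect',r, Z[t].max())
    # soaps
    sm=((c[...,0]>22)&(c[...,0]<45)&(c[...,1]>90)&t&(Z>.012)).astype(np.uint8)
    n,l,st,ce=cv2.connectedComponentsWithStats(sm)
    for i in range(1,n):
        if st[i,4]>15: print(' soap',ce[i],st[i,4],np.median(P[l==i],0))
    # jar
    m=box(.3,.5,-.12,.04)&(Z>.084)&(Z<.1); p=P[m]; (cx,cy),rr=cv2.minEnclosingCircle(p[:,:2].astype(np.float32)*1000); print('jar',cx,cy,rr,m.sum(),Z[m].mean())
    A=np.c_[2*p[:,:2],np.ones(len(p))]; w=np.linalg.lstsq(A,(p[:,:2]**2).sum(1),rcond=None)[0]; print(' fit',w[:2])
    # lid
    m=box(.28,.48,-.36,-.18)&(c[...,1]<40)&(Z>.04)&(Z<.06); print('knob',m.sum(),P[m].mean(0),np.median(P[m],0))
    m=box(.28,.48,-.36,-.18)&(c[...,1]<40)&(Z>.017)&(Z<.03); p=P[m]
    (cx,cy),rr=cv2.minEnclosingCircle(p[:,:2].astype(np.float32)*1000); print('flange',m.sum(),cx,cy,rr,p.mean(0))
E
python3 m.py
```

```text
[[ 0.331 -0.     0.943]
 [-0.943  0.002  0.331]
 [-0.002 -1.     0.   ]]
top bench z 0.000765648895052558
board top n 230 [0.45504842 0.19429377 0.04739198]
 board rect ((455.22198486328125, 194.04351806640625), (10.669665336608887, 86.0687484741211), 9.227924346923828)
 walls rect ((487.7027587890625, 199.690185546875), (76.350830078125, 86.4359359741211), 9.559816360473633) 0.05207264921195266
 soap [184.75206612 248.67768595] 121 [0.50674913 0.21929704 0.02332764]
 soap [202.13793103 245.32758621] 58 [0.51455568 0.18388494 0.02350675]
jar 493.40179443359375 -5.868989944458008 44.894290924072266 192 0.08960783465576101
 fit [ 0.51654095 -0.00274278]
knob 0 [nan nan nan] [nan nan nan]
flange 314 479.3170471191406 -228.17446899414062 41.03535842895508 [ 0.47163902 -0.22807563  0.02327347]
scene bench z 0.000363988465208991
board top n 300 [0.45795428 0.19679945 0.04659712]
 board rect ((456.52099609375, 196.64967346191406), (12.470840454101562, 84.78034973144531), 9.518074989318848)
 walls rect ((488.40228271484375, 201.90179443359375), (76.98165130615234, 85.60114288330078), 9.366476058959961) 0.05101200851294083
 soap [449.29787234 327.06382979] 47 [0.5162771  0.18646065 0.02325731]
 soap [469.03007519 336.33834586] 133 [0.50909761 0.22234811 0.02332384]
jar 496.4979248046875 -3.303121566772461 43.297523498535156 191 0.08897866905393387
 fit [ 0.52006718 -0.00221152]
knob 0 [nan nan nan] [nan nan nan]
flange 202 478.5766906738281 -230.20159912109375 38.26943588256836 [ 0.47224541 -0.22839041  0.02284901]m.py:23: RuntimeWarning: Mean of empty slice.
  m=box(.28,.48,-.36,-.18)&(c[...,1]<40)&(Z>.04)&(Z<.06); print('knob',m.sum(),P[m].mean(0),np.median(P[m],0))
  ret = um.true_divide(
  return _methods._mean(a, axis=axis, dtype=dtype,
```

```bash
sed -i 's/box(.28,.52,.09,.26)/box(.40,.68,.11,.30)/; s/box(.3,.5,-.12,.04)/box(.44,.60,-.08,.08)/; s/box(.28,.48,-.36,-.18)/box(.42,.60,-.31,-.15)/g' m.py
sed -i 's/^    A=np/    P_rim=p\n    A=np/' m.py; python3 m.py
```

```text
[[ 0.331 -0.     0.943]
 [-0.943  0.002  0.331]
 [-0.002 -1.     0.   ]]
top bench z 0.000765648895052558
board top n 230 [0.45504842 0.19429377 0.04739198]
 board rect ((455.22198486328125, 194.04351806640625), (10.669665336608887, 86.0687484741211), 9.227924346923828)
 walls rect ((533.7755737304688, 207.22665405273438), (169.49270629882812, 87.77485656738281), 9.938799858093262) 0.05207264921195266
 soap [178.98360656 222.5       ] 122 [0.56117278 0.233254   0.02328866]
 soap [199.34188034 224.32478632] 117 [0.55810238 0.19137145 0.02334139]
 soap [201.61538462 242.44444444] 117 [0.52062303 0.18492669 0.02376536]
 soap [184.75206612 248.67768595] 121 [0.50674913 0.21929704 0.02332764]
jar 519.705810546875 -1.9836342334747314 52.82076644897461 539 0.08953391033656698
 fit [ 0.51924366 -0.00227421]
knob 184 [ 0.51277716 -0.22786479  0.04958844] [ 0.512667   -0.22788818  0.04974836]
flange 2029 513.4229736328125 -228.6208953857422 54.24125671386719 [ 0.51289784 -0.22820054  0.02314526]
scene bench z 0.000363988465208991
board top n 300 [0.45795428 0.19679945 0.04659712]
 board rect ((456.52099609375, 196.64967346191406), (12.470840454101562, 84.78034973144531), 9.518074989318848)
 walls rect ((535.2075805664062, 209.82196044921875), (172.00990295410156, 85.7648696899414), 9.485566139221191) 0.05101200851294083
 soap [447.40229885 331.70689655] 174 [0.52543275 0.18772238 0.02277119]
 soap [468.02222222 337.93333333] 180 [0.5130006  0.22234651 0.02301685]
 soap [439.34065934 349.5989011 ] 182 [0.56327722 0.19360165 0.02282743]
 soap [459.25925926 366.24338624] 189 [0.56788575 0.2356462  0.02282684]
jar 522.3116455078125 -2.235109806060791 52.89118194580078 605 0.08890117163315522
 fit [ 0.52259011 -0.00195235]
knob 134 [ 0.51471465 -0.22853136  0.04920347] [ 0.51425093 -0.22891686  0.04943616]
flange 1538 514.029052734375 -229.0247802734375 55.56117248535156 [ 0.51772265 -0.22675006  0.02292765]
```

Call:
arm_command:
  commands:
    - [3.0,[1.66,4.6,0],0.0875]
    - [3.0,[1.66,4.6,0],0.0875]
    - [3.0,[1.66,4.6,0],0.0875]
    - [3.0,[1.66,4.6,0],0.0875]
    - [3.0,[1.66,4.6,0],0.0875]
    - [3.0,[1.66,4.6,0],0.0875]
    - [3.0,[1.66,4.6,0],0.0875]
    - [3.0,[1.66,4.6,0],0.0875]
    - [3.0,[1.66,4.6,0],0.0875]
    - [3.0,[1.66,4.6,0],0.0875]
    - [3.0,[1.66,4.6,0],0.0875]
    - [3.0,[1.66,4.6,0],0.0875]
  grip_force: 60

```text
clock: 1.3
position: [0.3898, 0.0115, 0.2483]
ee_rot: [-0.704, 0.704, -0.063, 0.063]
contact_force: [1.3, -0.5, -0.2]
width: 0.0295
```

Call:
arm_command:
  commands:
    - [3.0,[1.66,4.6,0],0.0875]
    - [3.0,[1.66,4.6,-1],0.0875]
    - [3.0,[1.66,4.6,-2],0.0875]
    - [3.0,[1.66,4.6,-4],0.0875]
    - [3.0,[0,0,-4],0]
    - [3.0,[0,0,-2],0]
    - [3.0,[0,0,0],0]

```text
clock: 2.0
position: [0.4489, 0.1812, 0.1244]
ee_rot: [-0.704, 0.705, 0.056, -0.062]
contact_force: [-0.5, -0.0, 0.2]
width: 0.03
```

```bash
python3 - <<'E'
from h import *
from scipy.spatial.transform import Rotation as Ro
s=manip.get_state(); q=s['ee_rot']; print(s['position'],Ro.from_quat([q[1],q[2],q[3],q[0]]).as_matrix().round(3)[:,0],s['contact_force'],s['qpos'])
grab('scene','scene1');grab('top','top1')
E
```

```text
[0.44892874 0.18115282 0.12444437] [ 0.986  0.167 -0.008] [-0.504909   -0.03368122  0.21860887] [ 2.39729575e-01  2.52201309e-01  1.87795078e+00 -7.21510158e-05
  1.01979222e+00  7.17917613e-02]
```

View pics/scene1.png

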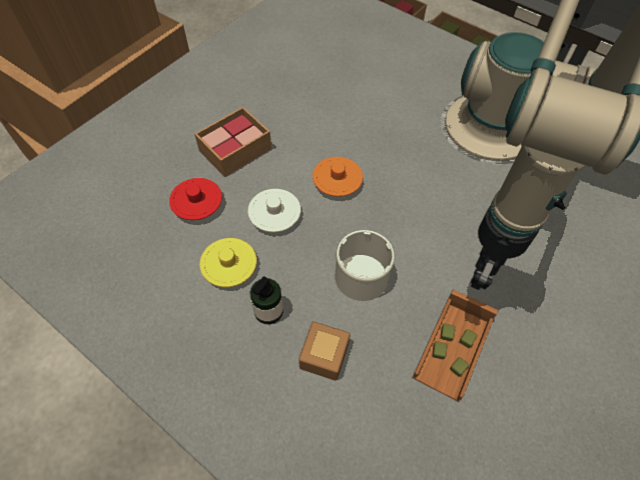

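Call:
arm_command:
  commands:
    - [3.0,[0.37,0.7,0],0]
    - [3.0,[0.37,0.7,-1.0],0]
    - [3.0,[0,0,-2],0]
    - [3.0,[0,0,-2],0]
    - [3.0,[0,0,0],0]
    - [3.0,[0,0,0],0]

```text
clock: 2.7
position: [0.4597, 0.1957, 0.0781]
ee_rot: [0.705, -0.705, -0.059, 0.059]
contact_force: [0.3, -0.6, 0.2]
width: 0.0301
```

```bash
python3 - <<'E'
from h import *
s=manip.get_state(); print(s['position'],s['contact_force'])
d=grab('scene','scene2');cv2.imwrite('pics/scene2z.png',cv2.resize(cv2.cvtColor(d['pixels'][230:430,380:580],cv2.COLOR_RGB2BGR),(600,600),interpolation=cv2.INTER_CUBIC))
E
```

```text
[0.459702   0.19571017 0.07806446] [ 0.25789104 -0.58009265  0.24122242]
```

View pics/scene2z.png

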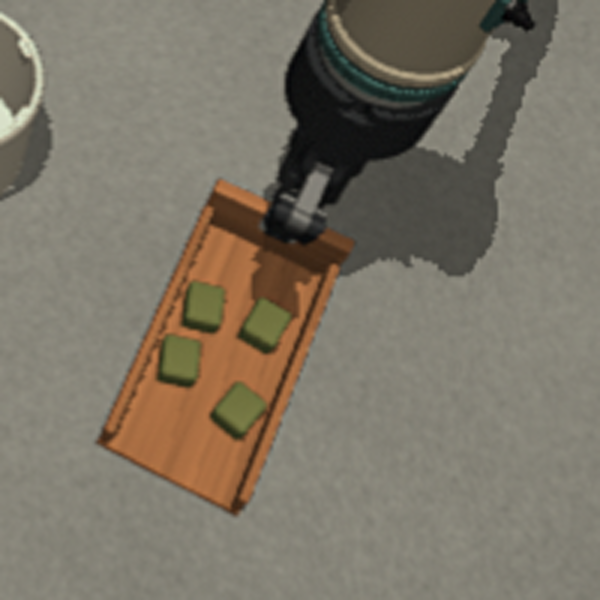

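Call:
arm_command:
  commands:
    - [3.0,[-0.3,0,-0.6],0]
    - [3.0,[0,0,-2],0]
    - [3.0,[0,0,-2],0]
    - [3.0,[0,0,0],0]
    - [3.0,[0,0,0],0]

```text
clock: 3.25
position: [0.4563, 0.1955, 0.0321]
ee_rot: [0.705, -0.705, -0.059, 0.059]
contact_force: [0.3, -0.0, 0.9]
width: 0.0298
```

Call:
arm_command:
  commands:
    - [0.5,[0,0,0],0]
    - [0.5,[0,0,0],0]
    - [0.5,[0,0,0],0]
    - [0.5,[0,0,0],0]
    - [0.5,[0,0,0],0]
    - [0.5,[0,0,0],0]
  grip_force: 60

```text
clock: 3.85
position: [0.457, 0.1957, 0.0329]
ee_rot: [0.705, -0.704, -0.06, 0.058]
contact_force: [-0.3, -0.4, 6.2]
width: 0.0093
```

Call:
arm_command:
  commands:
    - [0.5,[0,0,0.5],0]
    - [0.5,[0,0,1],0]
    - [0.5,[0,0,1.5],0]
    - [0.5,[0,0,0],0]
    - [0.5,[0,0,0],0]

```text
clock: 4.35
position: [0.4563, 0.1954, 0.062]
ee_rot: [0.705, -0.705, -0.059, 0.059]
contact_force: [-0.1, -0.8, -2.2]
width: 0.0089
```

```bash
python3 - <<'E'
from h import *
s=manip.get_state(); print(s['position'],s['contact_force'],s['moment'])
d=grab('scene','scene3');cv2.imwrite('pics/scene3z.png',cv2.resize(cv2.cvtColor(d['pixels'][230:430,380:580],cv2.COLOR_RGB2BGR),(600,600),interpolation=cv2.INTER_CUBIC))
P=cloud(d);m=(P[...,0]>.47)&(P[...,0]<.66)&(P[...,1]>.13)&(P[...,1]<.3)&(P[...,2]>.02);p=P[m]
c=cv2.cvtColor(d['pixels'],cv2.COLOR_RGB2HSV)
# floor plane: orange, exclude green, RANSAC-lite
A=p[:, :2]; u=(p[:,0]-.456)*.986+(p[:,1]-.1955)*.167
for lo in np.arange(0.02,.18,.02):
    k=(u>lo)&(u<lo+.02)
    if k.any(): print(round(lo,2),np.percentile(p[k,2],[5,25,50,95]).round(4))
E
```

```text
[0.45627156 0.19539874 0.06204947] [-0.11740282 -0.75070717 -2.19526154] [-0.02320843  0.14204425  0.00659759]
0.02 [0.0589 0.2712 0.3709 0.4417]
0.04 [0.0343 0.0564 0.4023 0.4286]
0.06 [0.0329 0.0346 0.0452 0.1386]
0.08 [0.0323 0.034  0.0356 0.058 ]
0.1 [0.0327 0.035  0.0499 0.0575]
0.12 [0.0322 0.0337 0.0351 0.0576]
0.14 [0.0322 0.0337 0.0348 0.0575]
0.16 [0.0297 0.0328 0.0346 0.0565]
```

View pics/scene3z.png

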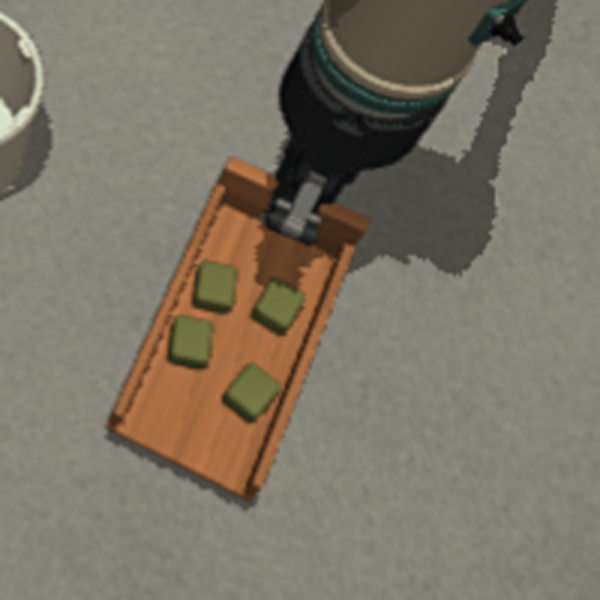

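Call:
arm_command:
  commands:
    - [0.9,[0,0,0],0]
    - [1.0,[0,0,0],0]
    - [1.1,[0,0,0],0]
    - [1.2,[0,0,0],0]
    - [1.3,[0,0,0],0]
    - [1.3,[0,0,0],0]

```text
clock: 5.0
position: [0.4565, 0.1955, 0.0619]
ee_rot: [0.705, -0.705, -0.059, 0.059]
contact_force: [0.3, 0.2, -0.1]
width: 0.0131
```

```bash
cat > tilt.py <<'E'
from h import *
import sys
s=manip.get_state(); print(s['clock'],s['position'],s['contact_force'],s['moment'],s['width'])
fn=sys.argv[1]
d=grab('scene',fn);cv2.imwrite(f'pics/{fn}z.png',cv2.resize(cv2.cvtColor(d['pixels'][150:450,280:580],cv2.COLOR_RGB2BGR),(600,600),interpolation=cv2.INTER_CUBIC))
P=cloud(d); c=cv2.cvtColor(d['pixels'],cv2.COLOR_RGB2HSV)
p0=s['position']; m=(c[...,0]<18)&(c[...,1]>120)&(d['range_z']>0)
p=P[m]; u=(p-p0)@[.986,.167,0]; v=(p-p0)@[-.167,.986,0]
k=(u>.02)&(u<.19)&(abs(v)<.033)&(p[:,2]<p0[2]); u=u[k];z=p[k,2]
if k.sum()>20:
    for _ in range(8):
        a=np.polyfit(u,z,1); e=z-np.polyval(a,u); g=abs(e)<max(2*np.median(abs(e)),.002); u,z=u[g],z[g]
    print('tilt deg',np.degrees(np.arctan(-a[0])),'lip u,z',u.max(),np.polyval(a,u.max()),len(u))
E
python3 tilt.py scene4
```

```text
5.0 [0.45647894 0.19547578 0.06191667] [ 0.32806048  0.2450369  -0.13341808] [ 0.02473579 -0.03909396 -0.04510406] 0.013119810573371301
tilt deg 0.040966061573773145 lip u,z 0.1652984320546385 0.0055338257459861635 1699
```

View pics/scene4z.png

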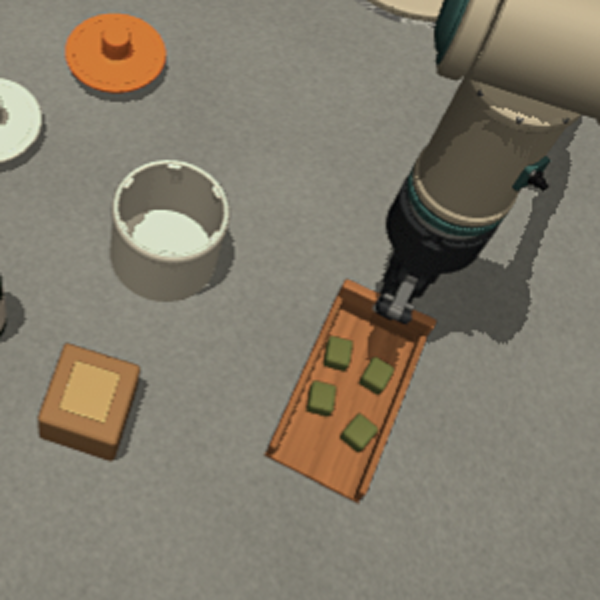

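Call:
arm_command:
  commands:
    - [1.5,[0,0,-1.3],0]
    - [1.5,[0,0,0],0]
    - [0.5,[0,0,0],0]
    - [0.5,[0,0,0],0]
    - [0.5,[0,0,0],0]
    - [0.5,[0,0,1.5],0]
    - [0.5,[0,0,2],0]
    - [0.9,[0,0,0],0]
    - [0.95,[0,0,0],0]
    - [1.0,[0,0,0],0]
    - [1.05,[0,0,0],0]
  grip_force: 40

```text
clock: 6.15
position: [0.4554, 0.1952, 0.0828]
ee_rot: [-0.705, 0.705, 0.058, -0.06]
contact_force: [-1.2, -0.2, -2.4]
width: 0.0103
```

```bash
python3 tilt.py scene5
```

```text
6.15 [0.45538496 0.19515769 0.08280705] [-1.16657752 -0.19207019 -2.4430221 ] [-0.02422728  0.19000512  0.09290144] 0.0102921003765188
tilt deg 5.162169838220125 lip u,z 0.16263210238718248 0.025007200157736432 1791
```

Call:
arm_command:
  commands:
    - [1.05,[0,0,1],0]
    - [1.1,[0,0,1],0]
    - [1.15,[0,0,0],0]
    - [1.2,[0,0,0],0]
    - [1.25,[0,0,0],0]
    - [1.25,[0,0,0],0]

```text
clock: 6.8
position: [0.4559, 0.1953, 0.1035]
ee_rot: [-0.705, 0.705, 0.059, -0.059]
contact_force: [-0.1, 0.5, -2.1]
width: 0.0127
```

```bash
python3 tilt.py scene6
```

```text
6.8 [0.45594307 0.19530633 0.10353851] [-0.09593978  0.50821187 -2.08638182] [-0.02996311  0.10873139 -0.02512307] 0.012728453584473425
tilt deg 13.62894060866886 lip u,z 0.15303037737972838 0.021629161287501808 1737
```

View pics/scene6z.png

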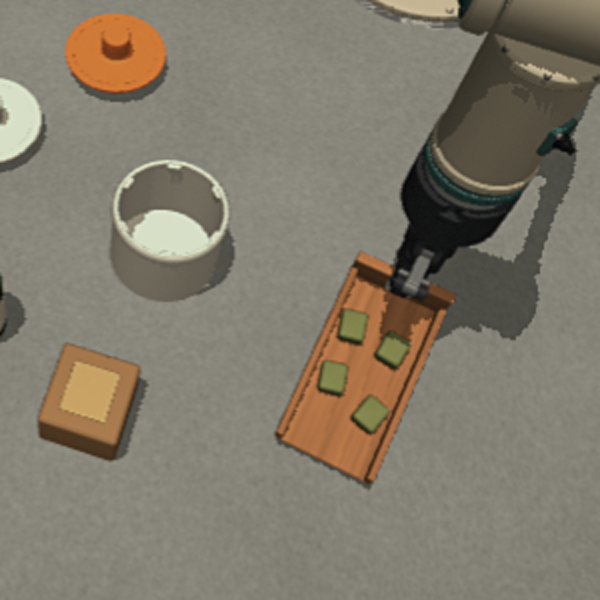

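Call:
arm_command:
  commands:
    - [1.2,[0,0,0],0]
    - [1.15,[0,0,0],0]
    - [1.1,[0,0,0],0]
    - [1.05,[0,0,0],0]
    - [1.0,[0,0,-1],0]
    - [0.9,[0,0,-1.5],0]
    - [0.5,[0,0,-1.5],0]
    - [0.5,[0,0,-0.6],0]
    - [0.5,[0,0,-0.4],0]
    - [0.5,[0,0,0],0]

```text
clock: 7.85
position: [0.456, 0.1954, 0.0534]
ee_rot: [-0.705, 0.705, 0.059, -0.059]
contact_force: [-0.8, -0.5, -0.5]
width: 0.0088
```

```bash
python3 tilt.py scene7
```

```text
7.85 [0.45601331 0.19536329 0.05342972] [-0.79977772 -0.50387991 -0.50712538] [-0.01283347  0.10809459 -0.04898897] 0.008835819571559846
tilt deg 1.040049783042408 lip u,z 0.1651403858841367 0.005525895573134137 1699
```

Call:
arm_command:
  commands:
    - [1.5,[0,0,0],0]
    - [1.8,[0,0,0],0]
    - [1.8,[0,0,-1.0],0]
    - [1.8,[0,0,0],0]
    - [0.5,[0,0,0],0]
    - [0.5,[0,0,0],0]
    - [0.5,[0,0,0],0]
    - [0.5,[0,0,0],0]
    - [0.5,[0,0,2],0]
    - [0.5,[0,0,4],0]
    - [0.5,[0,0,4],0]
    - [0.5,[0,0,0],0]

```text
clock: 9.1
position: [0.4599, 0.1965, 0.1488]
ee_rot: [0.705, -0.704, -0.063, 0.055]
contact_force: [1.1, 0.8, -1.5]
width: 0.009
```

```bash
python3 tilt.py scene8
```

```text
9.1 [0.45994693 0.19650099 0.14877927] [ 1.07352682  0.82750955 -1.49622107] [-0.00356807  0.04216802 -0.01613892] 0.008965839760308245
tilt deg -0.45287963451552654 lip u,z 0.16648458413749573 0.11241553579102168 2122
```

View pics/scene8z.png

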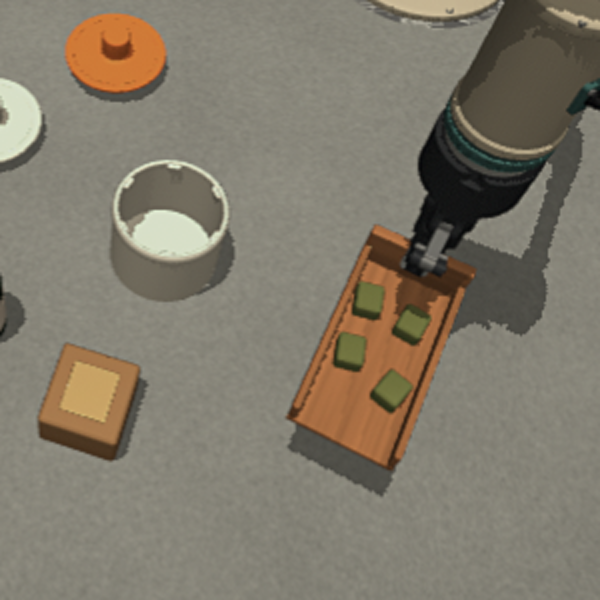

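Call:
arm_command:
  commands:
    - [0.5,[0,0,2],0]
    - [0.5,[-0.5,-1,2],0]
    - [0.5,[-1,-2.25,2],0]
    - [0.5,[-1,-2.25,2],0]
    - [0.5,[-1,-2.25,1],0]
    - [0.5,[-1,-2.25,0.6],0]
    - [0.5,[-1,-2.25,0],0]
    - [0.5,[-1,-2.25,0],0]
    - [0.5,[-1,-2.25,0],0]
    - [0.5,[-1,-2.25,0],0]
    - [0.5,[-0.9,-2.2,0],0]
    - [0.5,[-0.5,-1.5,0],0]

```text
clock: 10.35
position: [0.3551, -0.0324, 0.2379]
ee_rot: [0.705, -0.704, -0.057, 0.06]
contact_force: [-0.2, -0.0, -2.1]
width: 0.0092
```

```bash
python3 tilt.py scene9
```

```text
10.35 [ 0.35507555 -0.03239443  0.23794483] [-0.16256904 -0.01389282 -2.14169555] [-0.04511971  0.14306849  0.01884528] 0.009150501688598892
tilt deg 0.545680203633493 lip u,z 0.16707035655648908 0.19868066932598874 1588
```

View pics/scene9.png

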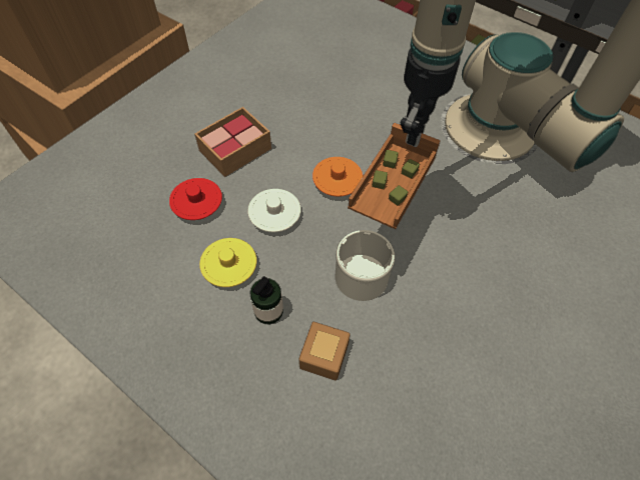

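Call:
arm_command:
  commands:
    - [0.9,[0,0,0],0]
    - [0.95,[0,0,0],0]
    - [1.0,[0,0,0],0]
    - [1.05,[0,0,0],0]
    - [1.1,[0,0,0],0]
    - [1.15,[0,0,0],0]
    - [1.2,[0,0,0],0]
    - [1.25,[0,0,0],0]
    - [1.3,[0,0,0],0]
    - [1.35,[0,0,0],0]
    - [1.4,[0,0,0],0]

```text
clock: 11.5
position: [0.3572, -0.0316, 0.2398]
ee_rot: [-0.705, 0.705, 0.059, -0.059]
contact_force: [-0.8, -0.2, 0.6]
width: 0.0141
```

```bash
python3 tilt.py scene10
```

```text
11.5 [ 0.35720754 -0.0316169   0.23976088] [-0.75867234 -0.18101182  0.60187701] [ 0.07112862 -0.00766803  0.03817724] 0.01405664166668271
tilt deg -44.672692856226746 lip u,z 0.14191791633682824 0.1362001572903082 241
```

View pics/scene10.png

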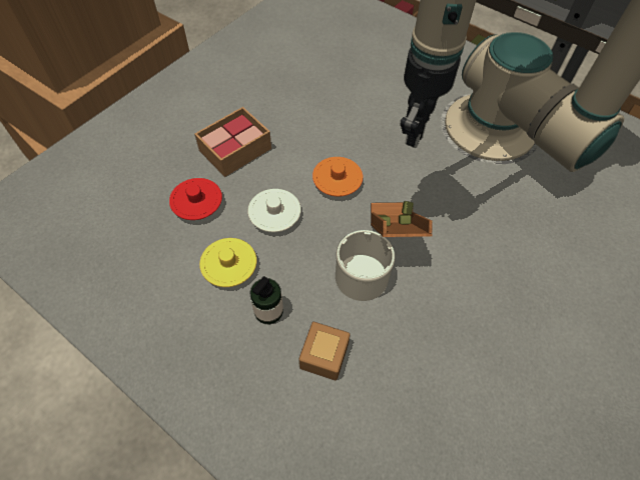

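```bash
python3 - <<'E'
from h import *
import time
ims=[]
for n in('scene','top'):
    d=grab(n,n+'11'); P=cloud(d); c=cv2.cvtColor(d['pixels'],cv2.COLOR_RGB2HSV)
    x0,y0=(330,150) if n=='scene' else (230,180)
    ims.append(cv2.resize(cv2.cvtColor(d['pixels'][y0:y0+130,x0:x0+130],cv2.COLOR_RGB2BGR),(400,400),interpolation=cv2.INTER_CUBIC))
cv2.imwrite('pics/s11.png',np.hstack(ims)); print(manip.get_state()['clock'])
E
```

```text
11.65
```

View pics/s11.png

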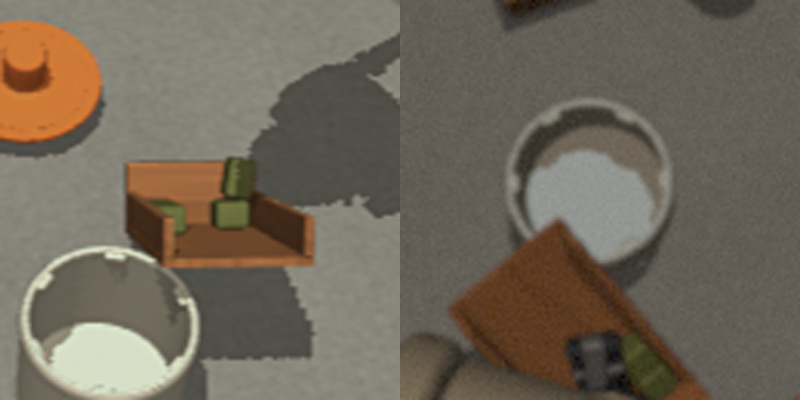

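View pics/top11.png

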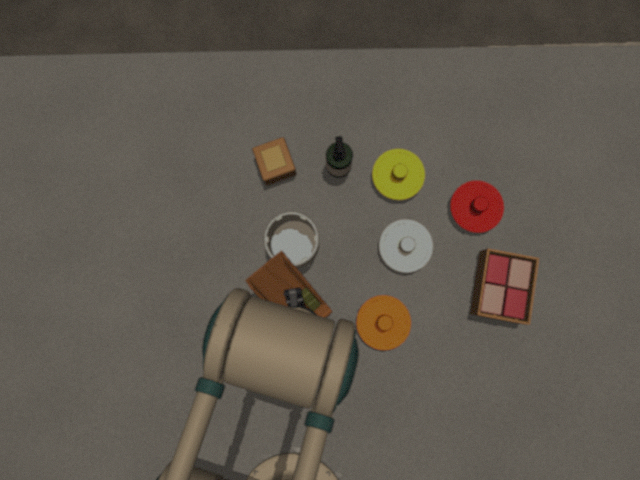

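Call:
arm_command:
  commands:
    - [3.0,[0,3,2],0]
    - [3.0,[0,5,2],0]
    - [3.0,[0,5,0],0]
    - [3.0,[0,5,0],0]
    - [3.0,[0,3,0],0]

```text
clock: 12.15
position: [0.3568, 0.1778, 0.2786]
ee_rot: [0.705, -0.704, -0.06, 0.059]
contact_force: [-0.4, -0.6, -0.1]
width: 0.0304
```

```bash
python3 - <<'E'
from h import *
ims=[]
for n in('scene','top'):
    d=grab(n,n+'12')
    x0,y0=(330,150) if n=='scene' else (230,210)
    ims.append(cv2.resize(cv2.cvtColor(d['pixels'][y0:y0+130,x0:x0+130],cv2.COLOR_RGB2BGR),(400,400),interpolation=cv2.INTER_CUBIC))
    P=cloud(d); c=cv2.cvtColor(d['pixels'],cv2.COLOR_RGB2HSV); ok=d['range_z']>0
    b=ok&(P[...,0]>.3)&(P[...,0]<.6)&(P[...,1]>-.15)&(P[...,1]<.15)
    sm=((c[...,0]>22)&(c[...,0]<45)&(c[...,1]>90)&b).astype(np.uint8)
    nn,l,st,ce=cv2.connectedComponentsWithStats(sm)
    for i in range(1,nn):
        if st[i,4]>10: print(n,' soap',ce[i],st[i,4],np.median(P[l==i],0),P[l==i].min(0),P[l==i].max(0))
    tm=b&(c[...,0]<16)&(c[...,1]>120); p=P[tm]; print(tm.sum(),p.min(0),p.max(0))
    np.save(n+'_tray.npy',p)
cv2.imwrite('pics/s12.png',np.hstack(ims)); print(manip.get_state()['position'])
E
```

```text
scene  soap [405.92857143 213.16517857] 224 [ 0.36585823 -0.00609957  0.04098142] [ 0.34703811 -0.02188887  0.01985991] [0.38865411 0.01133404 0.05861196]
scene  soap [385.75438596 218.85964912] 57 [ 0.41370599 -0.02425643  0.05507362] [ 0.393986   -0.04850233  0.0249686 ] [ 0.42194462 -0.01397067  0.06369926]
1648 [ 0.31132361 -0.14986576 -0.0022566 ] [0.49399905 0.0774556  0.14782428]
top  soap [308.92241379 298.74568966] 232 [ 0.40544243 -0.0355726   0.05063159] [ 0.38584046 -0.05470345  0.02320591] [ 0.42680029 -0.01649492  0.06507175]
top  soap [295.61181435 322.02531646] 237 [ 0.36183804 -0.00997376  0.0445281 ] [ 0.33806221 -0.02411459  0.01707026] [0.38393255 0.00834617 0.05849039]
3060 [ 0.31779513 -0.14992262 -0.00083885] [0.48920724 0.14983095 0.62863751]
[0.35701812 0.17812757 0.27832122]
```

View pics/s12.png

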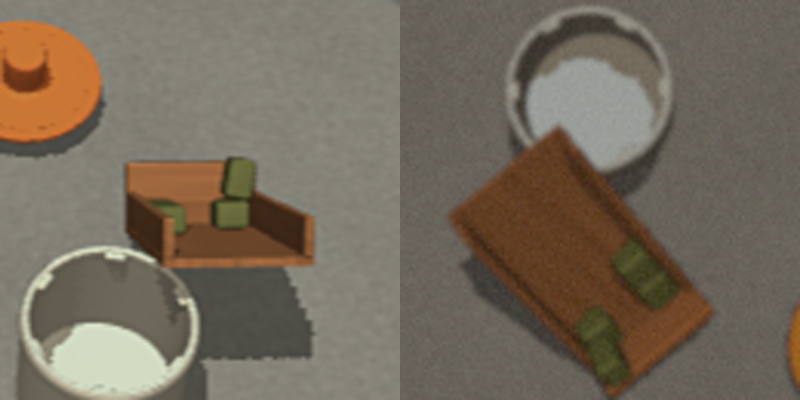

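```bash
python3 - <<'E'
from h import *
d=dict(np.load('top12.npz')); P=cloud(d); c=cv2.cvtColor(d['pixels'],cv2.COLOR_RGB2HSV)
m=(c[...,0]<16)&(c[...,1]>120)&(d['range_z']>0)&(P[...,0]>.3)&(P[...,0]<.53)&(P[...,1]>-.1)&(P[...,1]<.12)&(P[...,2]<.16)
n,l,st,ce=cv2.connectedComponentsWithStats(m.astype(np.uint8)); 
i=1+np.argmax(st[1:,4]); m=l==i; print(st[i],ce[i]); p=P[m]
rng=np.random.default_rng(0); best=0
for _ in range(500):
    a=p[rng.choice(len(p),3,False)]; nn=np.cross(a[1]-a[0],a[2]-a[0]); nn/=np.linalg.norm(nn)+1e-12
    k=abs((p-a[0])@nn)<.002
    if k.sum()>best: best=k.sum(); K=k
q=p[K]; c0=q.mean(0); nn=np.linalg.svd(q-c0)[2][2]; nn*=np.sign(nn[2]); print('floor n',nn,'inl',best,len(p),'tilt',np.degrees(np.arccos(nn[2])))
fw=np.array([-nn[0],-nn[1],0]); fw/=np.linalg.norm(fw); fx=np.cross(np.cross(nn,fw),nn); print('uphill yaw',np.degrees(np.arctan2(fw[1],fw[0])))
# in-plane coords
ex=fx/np.linalg.norm(fx); ey=np.cross(nn,ex)
h=(p-c0)@nn; X=(p-c0)@ex; Y=(p-c0)@ey
r=cv2.minAreaRect((np.c_[X,Y][(h>-.004)&(h<.05)]*1000).astype(np.float32)); print(r)
r=cv2.minAreaRect((np.c_[X,Y][(abs(h)<.002)]*1000).astype(np.float32)); print('floor',r)
box=cv2.boxPoints(r)/1000
for b in box: print((c0+b[0]*ex+b[1]*ey).round(4))
w=(h>.018)&(h<.028)
print('walltop pts',w.sum()); r=cv2.minAreaRect((np.c_[X,Y][w]*1000).astype(np.float32)); box=cv2.boxPoints(r)/1000; print(r)
for b in box: print((c0+b[0]*ex+b[1]*ey+.023*nn).round(4))
E
```

```text
[ 246  252   85   87 2951] [285.90748899 291.67299221]
floor n [-0.5781575  -0.48243248  0.65802189] inl 1813 2951 tilt 48.850815445851964
uphill yaw 39.84266394092932
((-31.990562438964844, -2.0047607421875), (85.09505462646484, 196.33834838867188), 89.89436340332031)
floor ((-16.519134521484375, -3.7936134338378906), (163.9840850830078, 80.67176055908203), 1.4157887697219849)
[0.3583 0.0024 0.0093]
[ 0.411  -0.0587  0.0108]
[0.4912 0.0135 0.1343]
[0.4385 0.0746 0.1328]
walltop pts 465
((-33.03033447265625, -1.9143867492675781), (84.91814422607422, 194.25851440429688), 89.89436340332031)
[ 0.3799 -0.0821  0.0013]
[ 0.4783 -0.0005  0.1476]
[0.4239 0.0648 0.1477]
[ 0.3256 -0.0168  0.0014]
```

Call:
arm_command:
  commands:
    - [4.0,[0.8,-1.5,0],-0.13]
    - [4.0,[0.8,-1.5,0],-0.13]
    - [4.0,[0.8,-1.5,-1],-0.13]
    - [4.0,[0.8,-1.5,-1],-0.13]
    - [4.0,[0.8,-1.5,-1],-0.13]
    - [4.0,[0.8,-1.5,-2],-0.13]
    - [4.0,[0.8,-1.5,-2],-0.13]
    - [4.0,[0.8,-1.3,-2],-0.13]
    - [4.0,[0,0,0],0]
    - [4.0,[0,0,0],0]

```text
clock: 13.25
position: [0.4209, 0.0562, 0.1883]
ee_rot: [-0.641, 0.641, -0.299, 0.298]
contact_force: [-0.2, -0.6, -0.6]
width: 0.04
```

```bash
cat > look.py <<'E'
from h import *
import sys
from scipy.spatial.transform import Rotation as Ro
t=sys.argv[1]; bx=[int(a) for a in sys.argv[2:]] or [300,120,220,230,180,180]
s=manip.get_state(); q=s['ee_rot']; x=Ro.from_quat([q[1],q[2],q[3],q[0]]).as_matrix()[:,0]
print(s['clock'],s['position'].round(4),'yaw',np.degrees(np.arctan2(x[1],x[0])).round(2),'F',s['contact_force'].round(2),'M',s['moment'].round(3),'w',s['width'])
ims=[]
for n,(x0,y0,w) in(('scene',bx[:3]),('top',bx[3:])):
    d=grab(n,n+t); ims.append(cv2.resize(cv2.cvtColor(d['pixels'][y0:y0+w,x0:x0+w],cv2.COLOR_RGB2BGR),(400,400),interpolation=cv2.INTER_CUBIC))
cv2.imwrite(f'pics/s{t}.png',np.hstack(ims))
E
python3 look.py 13
```

```text
13.25 [0.4209 0.0562 0.1883] yaw -49.99 F [-0.23 -0.59 -0.65] M [-0.009  0.026 -0.038] w 0.04002684918235001
```

View pics/s13.png

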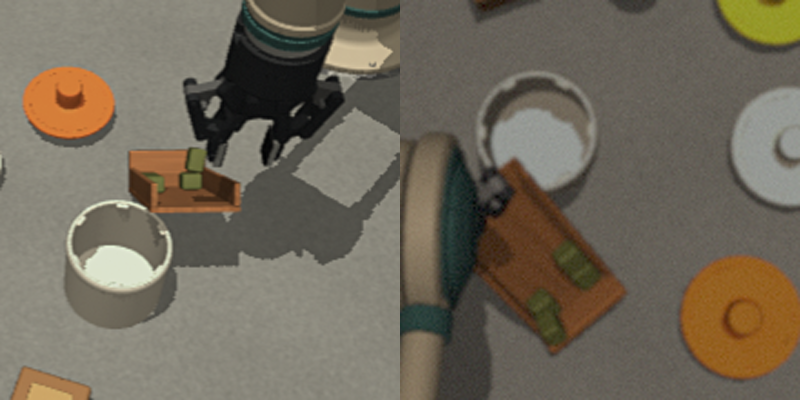

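Call:
arm_command:
  commands:
    - [4.0,[0.1,0.4,-1.7],0]
    - [4.0,[0,0,-2],0]
    - [4.0,[0,0,-1.0],0]
    - [4.0,[0,0,0],0]
    - [0.2,[0,0,0],0]
    - [0.2,[0,0,0],0]
    - [0.2,[0,0,0],0]
    - [0.2,[0,0,0],0]
    - [0.2,[0,0,0],0]
  grip_force: 40

```text
clock: 14.25
position: [0.423, 0.0611, 0.142]
ee_rot: [0.641, -0.64, 0.299, -0.3]
contact_force: [0.0, 1.6, 4.4]
width: 0.0048
```

```bash
python3 look.py 14
```

```text
14.25 [0.423  0.0611 0.142 ] yaw -50.04 F [0.02 1.56 4.35] M [ 0.271 -0.028 -0.02 ] w 0.004845759091285212
```

View pics/s14.png

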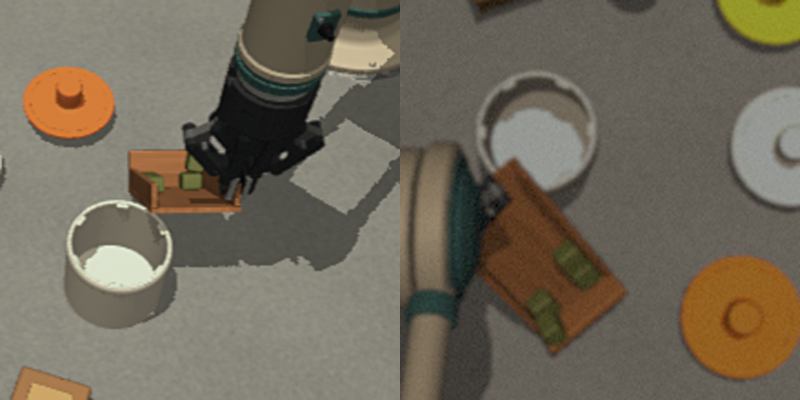

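Call:
arm_command:
  commands:
    - [0.2,[0,0,0.4],0]
    - [0.2,[-1.2,-0.4,0],0]
    - [0.2,[-1.3,-0.4,0],0]
    - [0.2,[-1.3,-0.4,-1],0]
    - [0.2,[-1.3,-0.5,-1],0]
    - [0.2,[0,0,-1.5],0]
    - [0.2,[0,0,-1.5],0]
    - [0.2,[0,0,-1.5],0]
    - [0.2,[0,0,-1.5],0]
    - [0.2,[0,0,0],0]
  grip_force: 30

```text
clock: 15.35
position: [0.3701, 0.0433, 0.0647]
ee_rot: [-0.64, 0.641, -0.299, 0.298]
contact_force: [0.1, -0.4, 1.2]
width: 0.0046
```

```bash
python3 look.py 15
```

```text
15.35 [0.3701 0.0433 0.0647] yaw -49.95 F [ 0.07 -0.35  1.19] M [-0.394 -0.083  0.209] w 0.004595992537451529
```

View pics/s15.png

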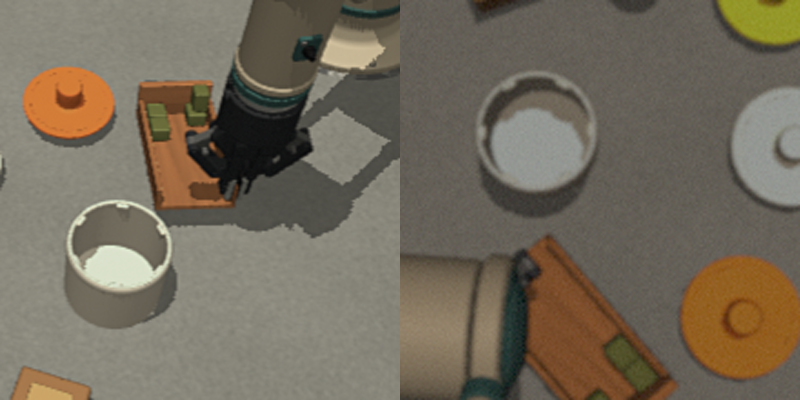

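Call:
arm_command:
  commands:
    - [0.2,[0,0,-1],0]
    - [0.2,[0,0,-1],0]
    - [0.2,[0,0,-0.8],0]
    - [0.2,[0,0,-0.4],0]
    - [0.2,[0,0,0],0]

```text
clock: 15.95
position: [0.371, 0.0438, 0.0332]
ee_rot: [-0.641, 0.641, -0.299, 0.299]
contact_force: [1.5, 0.8, 2.7]
width: 0.0046
```

```bash
python3 look.py 16
```

```text
15.95 [0.371  0.0438 0.0332] yaw -50.01 F [1.54 0.8  2.69] M [-0.113  0.03   0.123] w 0.004604753166665604
```

View pics/s16.png

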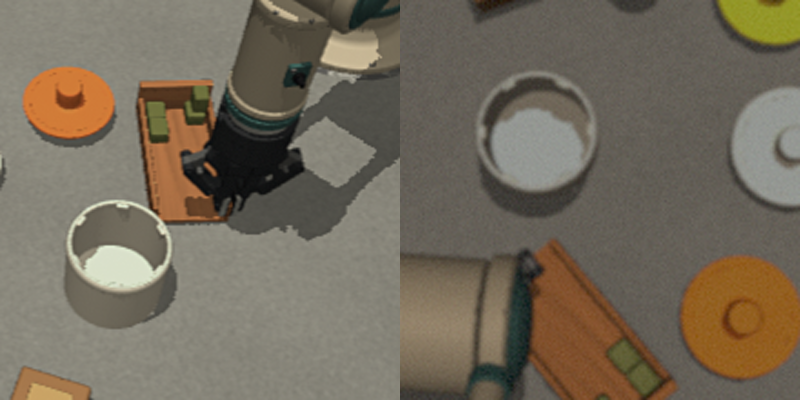

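Call:
arm_command:
  commands:
    - [1.5,[0,0,0],0]
    - [2.5,[0,0,0],0]
    - [3.0,[0,0,2],0]
    - [3.0,[0,0,4],0]
    - [3.0,[0,3,4],0]
    - [3.0,[0,5,1],0]
    - [3.0,[0,5,0],0]
    - [3.0,[0,3,0],0]

```text
clock: 16.85
position: [0.3709, 0.2055, 0.1439]
ee_rot: [0.642, -0.64, 0.298, -0.299]
contact_force: [0.2, -0.9, 0.9]
width: 0.0299
```

```bash
python3 look.py 17 300 120 220 230 240 180; cat > pose.py <<'E'
from h import *
import sys
t=sys.argv[1]
for n in('top','scene'):
    d=dict(np.load(n+t+'.npz')); P=cloud(d); c=cv2.cvtColor(d['pixels'],cv2.COLOR_RGB2HSV); Z=P[...,2]
    ok=(d['range_z']>0)&(P[...,0]>.22)&(P[...,0]<.62)&(P[...,1]>-.16)&(P[...,1]<.3)&(Z<.08)
    m=ok&(c[...,0]<16)&(c[...,1]>120)&(Z>.018); nn,l,st,ce=cv2.connectedComponentsWithStats(m.astype(np.uint8)); 
    g=ok&(c[...,0]>22)&(c[...,0]<45)&(c[...,1]>90)
    b=m&(Z>.041)&(Z<.06)
    if b.sum()>10: print(n,'board',cv2.minAreaRect((P[b][:,:2]*1000).astype(np.float32)),Z[b].mean())
    print(n,'walls',cv2.minAreaRect((P[m][:,:2]*1000).astype(np.float32)))
    s=(g&(Z>.012)).astype(np.uint8); nn,l,st,ce=cv2.connectedComponentsWithStats(s)
    for i in range(1,nn):
        if st[i,4]>15: print(n,'soap',st[i,4],np.median(P[l==i],0).round(4),cv2.minAreaRect((P[l==i][:,:2]*1000).astype(np.float32)))
    j=(d['range_z']>0)&(P[...,0]>.44)&(P[...,0]<.60)&(P[...,1]>-.08)&(P[...,1]<.08)&(Z>.084)&(Z<.1)&(c[...,1]<60)
    p=P[j]; A=np.c_[2*p[:,:2],np.ones(len(p))]; w=np.linalg.lstsq(A,(p[:,:2]**2).sum(1),rcond=None)[0]; print(n,' jar',w[:2],j.sum())
E
python3 pose.py 17
```

```text
16.85 [0.3709 0.2055 0.1439] yaw -49.96 F [ 0.17 -0.93  0.89] M [-0.009 -0.075  0.067] w 0.02989386186849025
top board ((278.2229919433594, -86.70787048339844), (14.610218048095703, 85.26445007324219), 36.53661346435547) 0.04769827621153191
top walls ((363.3421630859375, -77.28645324707031), (183.4774169921875, 181.00210571289062), 40.15102005004883)
top soap 265 [ 0.3158 -0.0861  0.0234] ((316.16278076171875, -85.56533813476562), (50.536441802978516, 20.284372329711914), 40.97398376464844)
top soap 161 [ 0.277  -0.0586  0.0476] ((276.5526428222656, -57.98541259765625), (24.326261520385742, 21.788602828979492), 40.30279541015625)
top  jar [ 0.51906316 -0.00200699] 535
scene board ((282.4963073730469, -85.03059387207031), (29.261398315429688, 81.65426635742188), 27.416170120239258) 0.04606120186101553
scene walls ((366.5234375, -77.14247131347656), (184.50010681152344, 183.9405975341797), 39.8739128112793)
scene soap 212 [ 0.2814 -0.0537  0.0323] ((277.9059143066406, -56.0052490234375), (28.08234405517578, 22.71462059020996), 38.37502670288086)
scene soap 227 [ 0.3212 -0.0817  0.0228] ((318.61724853515625, -84.02725219726562), (54.16078567504883, 21.860858917236328), 39.99456024169922)
scene  jar [ 0.52248165 -0.001638  ] 603
```

View pics/s17.png

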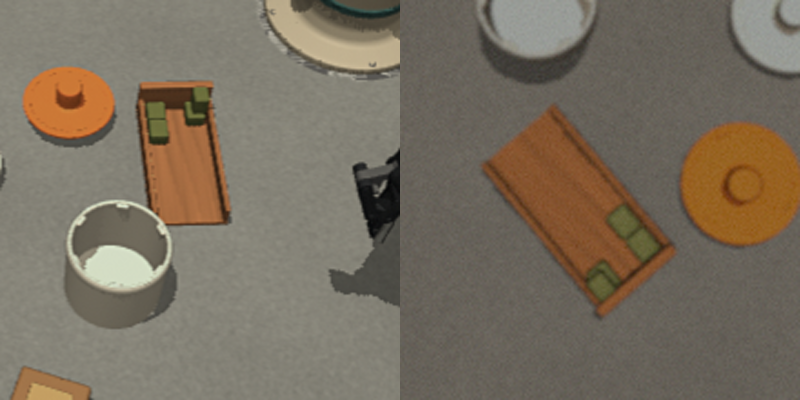

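Call:
arm_command:
  commands:
    - [3.0,[0,-4,0],0]
    - [3.0,[0,-5,0],0]
    - [3.0,[0,-4,-1],0]
    - [3.0,[0,-3.2,-2],0]
    - [3.0,[0,0,-3],0]
    - [3.0,[0,0,-3],0]
    - [3.0,[0,0,-1],0]
    - [3.0,[0,0,0],0]
    - [0.2,[0,0,0],0]
    - [0.2,[0,0,0],0]
    - [0.2,[0,0,0],0]
    - [0.2,[0,0,0],0]
  grip_force: 90

```text
clock: 18.15
position: [0.3714, 0.0407, 0.0437]
ee_rot: [-0.641, 0.641, -0.298, 0.299]
contact_force: [-1.1, -1.1, 2.9]
width: 0.003
```

```bash
python3 look.py 18 300 120 220 230 240 180
```

```text
18.15 [0.3714 0.0407 0.0437] yaw -49.98 F [-1.09 -1.07  2.92] M [-0.23   0.16  -0.011] w 0.0030070543076449623
```

View pics/s18.png

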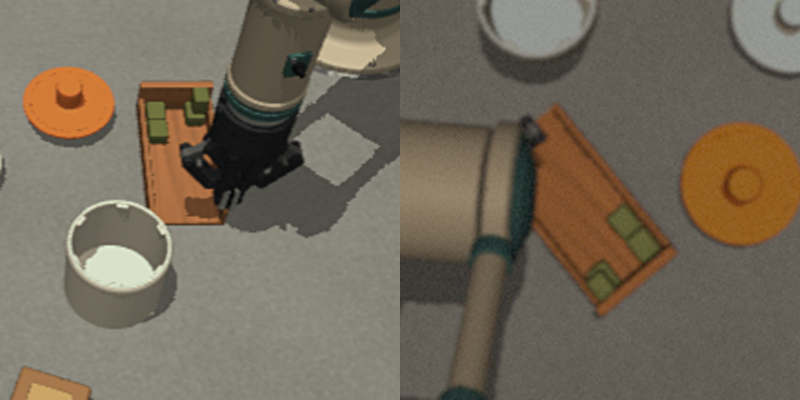

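Call:
arm_command:
  commands:
    - [0.2,[-0.9,1.1,0.2],0]
    - [0.2,[-1.0,1.2,0],0]
    - [0.2,[0.77,0.64,0],0]
    - [0.2,[1.5,1.3,0],0]
    - [0.2,[2.3,1.9,0],0]
    - [0.2,[3.0,2.5,0],0]
    - [0.2,[3.4,2.8,0],0]
    - [0.2,[-3.4,-2.8,0],0]
    - [0.2,[-3.0,-2.5,0],0]
    - [0.2,[-2.3,-1.9,0],0]
    - [0.2,[-1.5,-1.3,0],0]
    - [0.2,[-0.77,-0.64,0],0]

```text
clock: 19.45
position: [0.3513, 0.0637, 0.045]
ee_rot: [0.641, -0.641, 0.299, -0.299]
contact_force: [0.7, 0.5, -0.4]
width: 0.0027
```

```bash
python3 look.py 19 300 120 220 230 240 180;python3 pose.py 19
```

```text
19.45 [0.3513 0.0637 0.045 ] yaw -50.05 F [ 0.65  0.45 -0.42] M [ 0.159 -0.118  0.025] w 0.002674424557371723
top board ((260.81805419921875, -67.33966064453125), (9.925275802612305, 84.76255798339844), 41.012271881103516) 0.04747497236746175
top walls ((319.83514404296875, -61.505462646484375), (195.26019287109375, 177.83665466308594), 89.34590911865234)
top soap 257 [ 0.3543 -0.0189  0.0242] ((354.2331848144531, -18.45046615600586), (50.242454528808594, 20.52089500427246), 38.28248596191406)
top soap 100 [0.3484 0.0066 0.029 ] ((348.09039306640625, 7.63317346572876), (24.58014678955078, 15.52124309539795), 26.841632843017578)
top soap 122 [ 0.3054 -0.0172  0.0243] ((304.896484375, -16.735172271728516), (23.004283905029297, 20.069040298461914), 62.241058349609375)
top  jar [ 0.51901089 -0.00199291] 539
scene board ((317.79656982421875, -27.22425079345703), (152.72882080078125, 82.29447174072266), 34.756534576416016) 0.04626808602293736
scene walls ((357.706298828125, -66.03121948242188), (185.30747985839844, 212.8870086669922), 38.884796142578125)
scene soap 67 [ 0.31   -0.0188  0.023 ] ((308.9933776855469, -15.388458251953125), (24.766706466674805, 19.229646682739258), 47.01168441772461)
scene soap 345 [ 0.3585 -0.0056  0.0241] ((350.44744873046875, -8.401187896728516), (54.30436325073242, 42.388587951660156), 40.96052551269531)
scene  jar [ 0.52241955 -0.00164274] 599
```

View pics/s19.png

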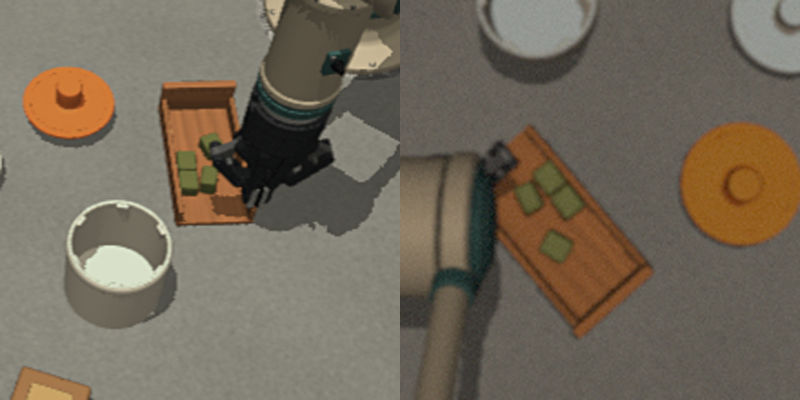

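Call:
arm_command:
  commands:
    - [0.2,[0,0,1.5],0]
    - [0.2,[0,0,3],0]
    - [0.2,[0,0,3.5],0]
    - [0.2,[0.6,0.6,2],0.05]
    - [0.2,[1.2,1.2,0.5],0.1]
    - [0.2,[1.6,1.5,0],0.12]
    - [0.2,[2,1.8,0],0.13]
    - [0.2,[2,1.8,0],0.13]
    - [0.2,[2,1.8,0],0.13]
    - [0.2,[1.6,1.5,0],0.11]
    - [0.2,[1.2,1.1,0],0.07]
    - [0.2,[0.8,0.6,0],0.033]

```text
clock: 20.75
position: [0.4845, 0.185, 0.1503]
ee_rot: [0.707, -0.707, -0.002, 0.0]
contact_force: [-0.3, -0.8, -0.5]
width: 0.0024
```

```bash
python3 look.py 20 280 150 260 130 140 230
```

```text
20.75 [0.4845 0.185  0.1503] yaw 0.16 F [-0.25 -0.75 -0.45] M [-0.042  0.002 -0.005] w 0.002357684198492882
```

View pics/s20.png

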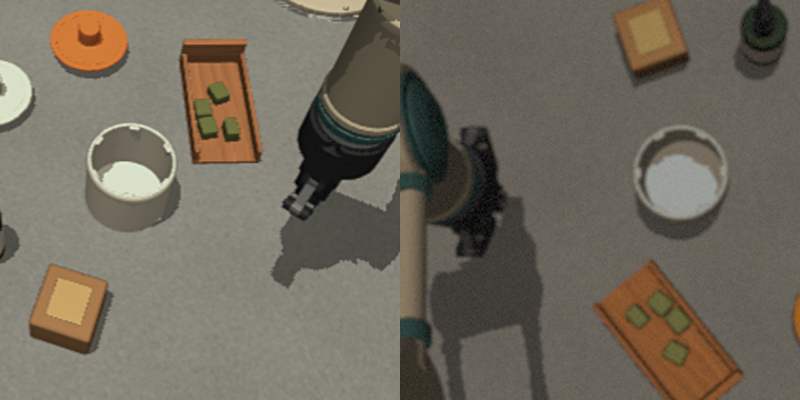

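Call:
arm_command:
  commands:
    - [3.0,[-1.8,-1.7,0],-0.11]
    - [3.0,[-1.8,-1.7,0],-0.11]
    - [3.0,[-1.8,-1.7,0],-0.11]
    - [3.0,[-1.8,-1.7,0],-0.11]
    - [3.0,[-1.8,-1.7,0],-0.11]
    - [3.0,[-1.8,-1.6,0],-0.11]
    - [3.0,[-1.8,-1.6,-2],-0.11]
    - [3.0,[-1.6,-1.4,-3],-0.105]
    - [3.0,[0,0,-2],0]
    - [3.0,[0,0,0],0]
    - [3.0,[0,0,0],0]

```text
clock: 21.95
position: [0.3405, 0.0518, 0.0806]
ee_rot: [0.64, -0.64, 0.3, -0.3]
contact_force: [0.2, -0.4, 0.3]
width: 0.0298
```

```bash
python3 look.py 21 300 120 220 230 240 180; python3 pose.py 21
```

```text
21.95 [0.3405 0.0518 0.0806] yaw -50.18 F [ 0.21 -0.43  0.31] M [ 0.018 -0.014 -0.024] w 0.029807411561303454
top board ((272.74169921875, -34.44324493408203), (10.134956359863281, 84.98020935058594), 39.70763397216797) 0.047500029518660766
top walls ((359.8263244628906, -42.22138977050781), (182.02618408203125, 250.4820556640625), 23.967985153198242)
top soap 111 [0.3562 0.0031 0.0236] ((355.5130920410156, 3.781794548034668), (19.72444725036621, 21.10666847229004), 44.631587982177734)
top soap 124 [0.3201 0.0065 0.0237] ((319.93768310546875, 6.478838920593262), (23.769811630249023, 20.887304306030273), 60.64802932739258)
top  jar [ 0.51905472 -0.00198316] 540
scene board ((280.46258544921875, -40.92646026611328), (11.535967826843262, 63.131370544433594), 43.8988037109375) 0.04642281224150141
scene walls ((339.26031494140625, -27.849990844726562), (266.1545715332031, 167.26861572265625), 84.80638122558594)
scene soap 128 [0.3261 0.0098 0.0224] ((331.3303527832031, 17.567020416259766), (49.85249328613281, 21.1311092376709), 48.712039947509766)
scene soap 253 [0.3719 0.0183 0.0225] ((369.025390625, 16.64937973022461), (53.9638671875, 20.553495407104492), 47.6108512878418)
scene soap 129 [0.367  0.054  0.0258] ((364.19659423828125, 52.846214294433594), (25.70913314819336, 15.931923866271973), 44.457427978515625)
scene  jar [ 0.52242447 -0.00161943] 609
```

View pics/s21.png

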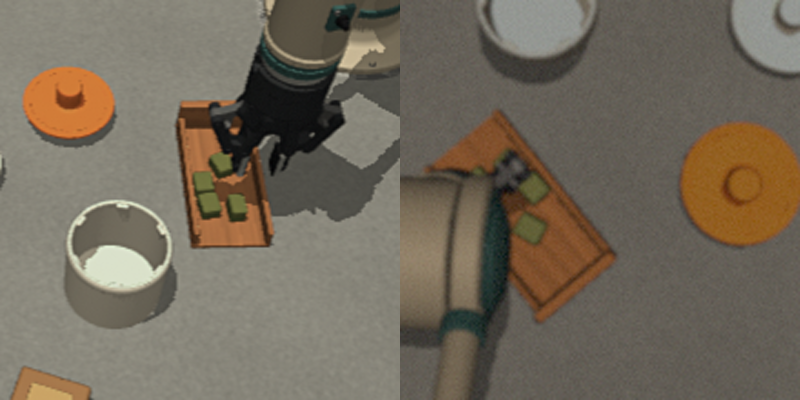

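Call:
arm_command:
  commands:
    - [1.4,[1.0,2.0,0],0]
    - [1.4,[1.1,2.0,0],0]
    - [1.4,[0,0,-1],0]
    - [1.4,[0,0,-1],0]
    - [1.4,[0,0,0],0]

```text
clock: 22.55
position: [0.3615, 0.0923, 0.0602]
ee_rot: [-0.641, 0.641, -0.299, 0.299]
contact_force: [-0.5, -1.1, -0.6]
width: 0.0138
```

```bash
python3 look.py 22 340 170 130 230 240 130
```

```text
22.55 [0.3615 0.0923 0.0602] yaw -50.08 F [-0.48 -1.11 -0.55] M [-0.035 -0.054  0.029] w 0.01376807692583162
```

View pics/s22.png

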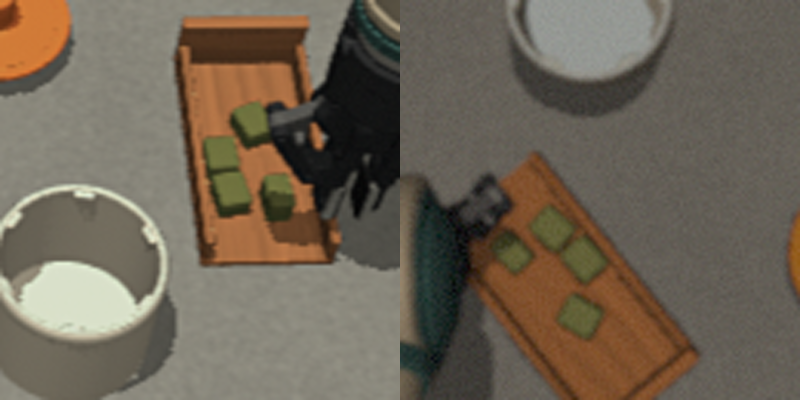

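Call:
arm_command:
  commands:
    - [1.4,[0,0,-1],0]
    - [1.4,[0,0,-1],0]
    - [1.4,[0,0,-0.7],0]
    - [1.4,[0,0,0],0]
    - [1.4,[0,0,0],0]

```text
clock: 23.15
position: [0.3615, 0.0918, 0.0334]
ee_rot: [0.641, -0.64, 0.299, -0.3]
contact_force: [-0.0, 0.5, -0.2]
width: 0.0141
```

Call:
arm_command:
  commands:
    - [0.3,[0,0,-0.2],0]
    - [0.3,[0,0,0],0]
    - [0.3,[0,0,0],0]
    - [0.3,[0,0,0],0]
    - [0.3,[0,0,0.5],0]
    - [0.3,[0,0,1],0]
    - [0.3,[0,0,1],0]
    - [0.3,[0,0,0],0]
  grip_force: 90

```text
clock: 23.95
position: [0.3622, 0.092, 0.0571]
ee_rot: [0.641, -0.64, 0.299, -0.301]
contact_force: [0.0, 0.7, -2.8]
width: 0.0046
```

```bash
python3 look.py 23 340 170 130 230 240 130
```

```text
23.95 [0.3622 0.092  0.0571] yaw -50.14 F [ 0.02  0.7  -2.78] M [ 0.152 -0.039 -0.01 ] w 0.004630995773195237
```

View pics/s23.png

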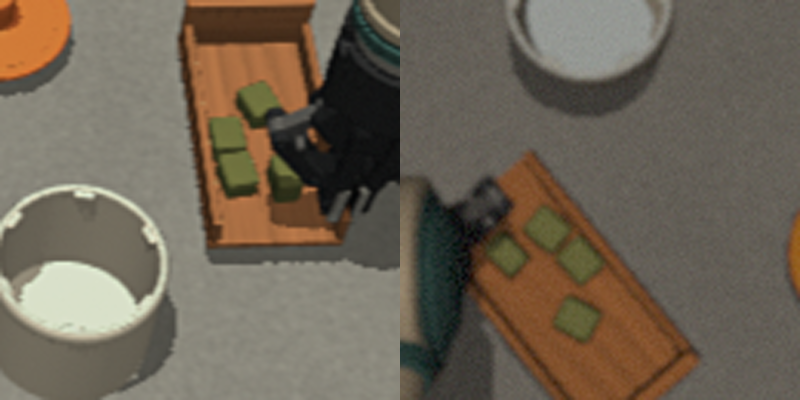

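Call:
arm_command:
  commands:
    - [0.3,[0,0,2],0]
    - [0.3,[0,0,3],0]
    - [0.3,[0,0,2.5],0]
    - [0.3,[0.5,0.4,1.2],0.05]
    - [0.3,[1.1,0.8,0],0.1]
    - [0.3,[1.5,1.0,0],0.12]
    - [0.3,[1.8,1.3,0],0.13]
    - [0.3,[1.8,1.3,0],0.13]
    - [0.3,[1.8,1.3,0],0.13]
    - [0.3,[1.5,1.0,0],0.11]
    - [0.3,[1.1,0.8,0],0.07]
    - [0.3,[0.8,0.7,0],0.038]

```text
clock: 25.25
position: [0.4803, 0.1782, 0.1419]
ee_rot: [-0.707, 0.707, 0.001, -0.002]
contact_force: [-0.0, -0.7, -2.3]
width: 0.0042
```

```bash
python3 look.py 24 280 150 260 130 140 230
```

```text
25.25 [0.4803 0.1782 0.1419] yaw 0.28 F [-0.01 -0.71 -2.34] M [0.253 0.118 0.033] w 0.004187199102958869
```

View pics/s24.png

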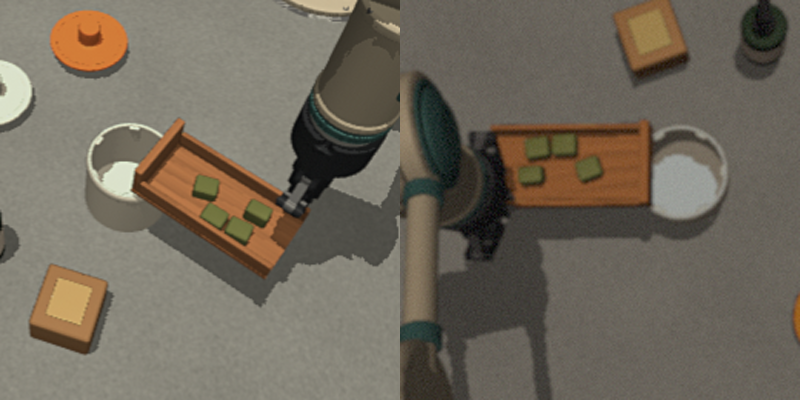

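Call:
arm_command:
  commands:
    - [0.3,[0,0,-1],0]
    - [0.3,[0,0,-1],0]
    - [0.3,[0,-0.1,-1],0]
    - [0.3,[0,-0.2,-1],0]
    - [0.3,[0,0,0],0]
  grip_force: 40

```text
clock: 25.85
position: [0.4798, 0.1746, 0.1021]
ee_rot: [-0.707, 0.707, 0.001, -0.001]
contact_force: [0.3, 3.4, 3.5]
width: 0.0044
```

```bash
cat > tl.py <<'E'
from h import *
import sys
t=sys.argv[1]; rng=np.random.default_rng(0)
for n in('top','scene'):
    d=dict(np.load(n+t+'.npz')); P=cloud(d); c=cv2.cvtColor(d['pixels'],cv2.COLOR_RGB2HSV); Z=P[...,2]
    m=(d['range_z']>0)&(c[...,0]<16)&(c[...,1]>120)&(Z>.004)&(Z<.35)&(P[...,0]>.3)&(P[...,0]<.6)&(P[...,1]>-.25)&(P[...,1]<.3)&((P[...,0]-.357)**2+(P[...,1]+.183)**2>.07**2)
    p=P[m]; best=0
    for _ in range(600):
        a=p[rng.choice(len(p),3,False)]; nn=np.cross(a[1]-a[0],a[2]-a[0]); nn/=np.linalg.norm(nn)+1e-12
        if abs(nn[2])<.5: continue
        k=abs((p-a[0])@nn)<.002
        if k.sum()>best: best=k.sum(); K=k
    q=p[K]; c0=q.mean(0); nn=np.linalg.svd(q-c0)[2][2]; nn*=np.sign(nn[2]); v=nn[:2]
    ex=np.array([0,1.,0]); ex-=nn*(ex@nn); ex/=np.linalg.norm(ex); 
    X=(q-c0)@ex; i=np.argsort(X)[-12:]; print(n,'tilt',np.degrees(np.arccos(nn[2])).round(1),'pitch +y down',np.degrees(np.arctan2(nn[1],nn[2])).round(1),'roll',np.degrees(np.arctan2(nn[0],nn[2])).round(1),'lip',q[i].mean(0).round(4),best,len(p))
    s=((d['range_z']>0)&(c[...,0]>22)&(c[...,0]<45)&(c[...,1]>90)&(P[...,0]>.25)&(P[...,0]<.65)&(P[...,1]>-.3)&(P[...,1]<.35)&(Z<.35)).astype(np.uint8); k,l,st,ce=cv2.connectedComponentsWithStats(s)
    for i in range(1,k):
        if st[i,4]>15: print(n,'soap',st[i,4],np.median(P[l==i],0).round(4))
E
python3 look.py 25 280 150 260 130 140 230; python3 tl.py 25
```

```text
25.85 [0.4798 0.1746 0.1021] yaw 0.18 F [0.29 3.45 3.55] M [ 0.075 -0.096  0.116] w 0.004365358329546286
top tilt 9.1 pitch +y down 9.0 roll -0.6 lip [0.5475 0.1829 0.0746] 1449 2962
top soap 861 [ 0.633  -0.2171  0.023 ]
top soap 309 [0.5399 0.1245 0.1018]
top soap 140 [0.5158 0.085  0.1079]
top soap 113 [0.5093 0.1434 0.102 ]
scene tilt 9.3 pitch +y down 9.3 roll -0.6 lip [0.5244 0.1865 0.0728] 1916 4112
scene soap 689 [ 0.6318 -0.2134  0.0229]
scene soap 200 [0.5217 0.0876 0.1063]
scene soap 194 [0.516  0.1472 0.1003]
scene soap 168 [0.5451 0.114  0.1033]
scene soap 194 [0.5428 0.142  0.0983]
```

View pics/s25.png

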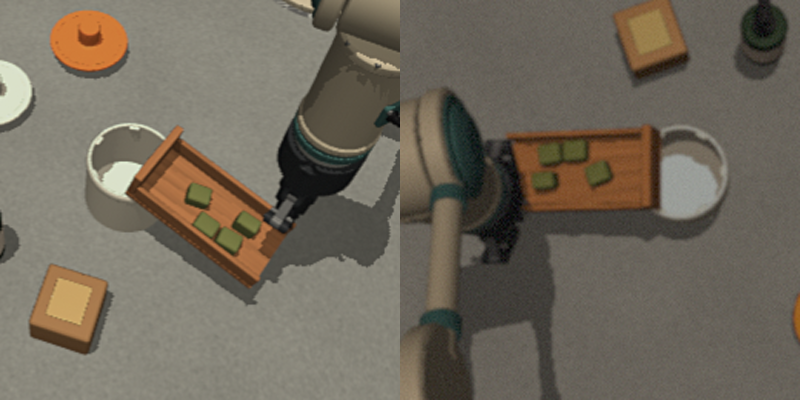

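Call:
arm_command:
  commands:
    - [0.3,[0,0.1,-0.7],0]
    - [0.3,[0,0.1,-0.7],0]
    - [0.3,[0,0,-0.6],0]
    - [0.3,[0,0,0],0]

```text
clock: 26.35
position: [0.48, 0.1764, 0.0822]
ee_rot: [-0.707, 0.707, 0.001, -0.002]
contact_force: [1.7, -0.6, 1.8]
width: 0.0043
```

```bash
python3 look.py 26 280 150 260 130 140 230; python3 tl.py 26|grep tilt; python3 pose.py 26 |grep jar
```

```text
26.35 [0.48   0.1764 0.0822] yaw 0.2 F [ 1.73 -0.56  1.81] M [-0.518 -0.226  0.045] w 0.004263981403498746
top tilt 18.2 pitch +y down 18.2 roll -0.9 lip [0.5392 0.1805 0.0534] 1296 2753
scene tilt 17.8 pitch +y down 17.8 roll -0.9 lip [0.5282 0.1827 0.0524] 1796 3900
top  jar [ 0.5190214  -0.00254865] 363
scene  jar [ 0.52236765 -0.00152968] 398
```

Call:
arm_command:
  commands:
    - [0.3,[0,0,-0.5],0]
    - [0.3,[0,0,-0.4],0]
    - [0.3,[0,0,0],0]

```text
clock: 26.75
position: [0.4798, 0.177, 0.0735]
ee_rot: [0.707, -0.707, -0.001, 0.001]
contact_force: [-0.2, 0.3, 1.3]
width: 0.0042
```

```bash
python3 look.py 27 280 150 260 130 140 230; python3 tl.py 27; python3 pose.py 27 |grep jar
```

```text
26.75 [0.4798 0.177  0.0735] yaw 0.17 F [-0.23  0.25  1.28] M [-0.298 -0.072  0.084] w 0.004247948550801026
top tilt 22.1 pitch +y down 22.1 roll -1.3 lip [0.5326 0.1794 0.0437] 1188 2647
top soap 857 [ 0.6331 -0.218   0.0231]
top soap 282 [0.5395 0.125  0.0839]
top soap 142 [0.5155 0.0876 0.0982]
top soap 116 [0.5085 0.1434 0.0791]
scene tilt 21.8 pitch +y down 21.8 roll -0.5 lip [0.5298 0.1809 0.0429] 1664 3827
scene soap 689 [ 0.6318 -0.2128  0.0228]
scene soap 205 [0.5212 0.0913 0.097 ]
scene soap 361 [0.5441 0.1301 0.0816]
scene soap 194 [0.5155 0.1477 0.0768]
top  jar [ 0.51901353 -0.00240502] 370
scene  jar [ 5.22400877e-01 -1.95222727e-04] 406
```

View pics/s27.png

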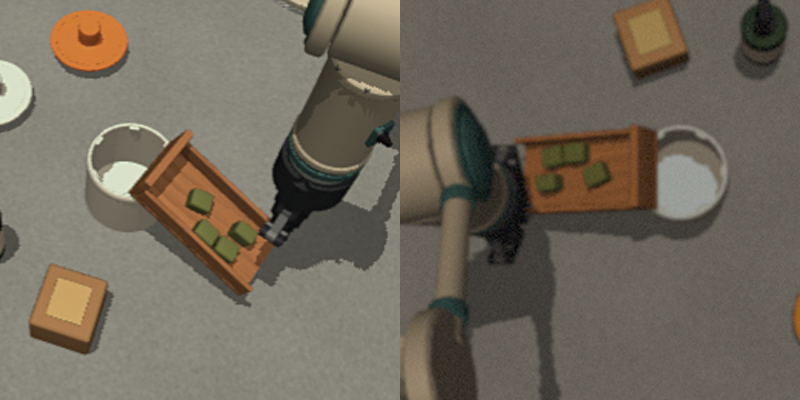

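Call:
arm_command:
  commands:
    - [0.3,[0,0,0],0]
    - [0.3,[0,0,0],0]
    - [0.3,[0,0,0.7],0]
    - [0.3,[0,0,1.5],0]
    - [0.3,[0,0,2.2],0]
    - [0.3,[0,0,2.2],0]
    - [0.3,[0,0,1.5],0]
    - [0.3,[0,0,0.7],0]
    - [0.3,[0,0,0],0]
  grip_force: 90

```text
clock: 27.75
position: [0.4803, 0.1769, 0.1628]
ee_rot: [0.707, -0.707, -0.001, 0.001]
contact_force: [-0.1, -0.1, -1.8]
width: 0.004
```

```bash
python3 look.py 28 280 130 260 130 140 230; python3 tl.py 28; python3 pose.py 28 |grep jar
```

```text
27.75 [0.4803 0.1769 0.1628] yaw 0.16 F [-0.08 -0.11 -1.79] M [ 0.194  0.063 -0.019] w 0.003981425330138016
top tilt 20.7 pitch +y down 20.7 roll -0.1 lip [0.5297 0.179  0.1306] 1513 3187
top soap 859 [ 0.633  -0.2171  0.0231]
top soap 347 [0.5396 0.1241 0.1699]
top soap 168 [0.5151 0.0863 0.1836]
top soap 148 [0.5084 0.1428 0.1659]
scene tilt 20.2 pitch +y down 20.2 roll 0.4 lip [0.5153 0.1812 0.1313] 2176 4616
scene soap 694 [ 0.632  -0.2125  0.0227]
scene soap 249 [0.522  0.0899 0.1829]
scene soap 656 [0.5384 0.1395 0.1667]
top  jar [ 0.51902431 -0.00223918] 407
scene  jar [ 0.52233667 -0.00176408] 467
```

View pics/s28.png

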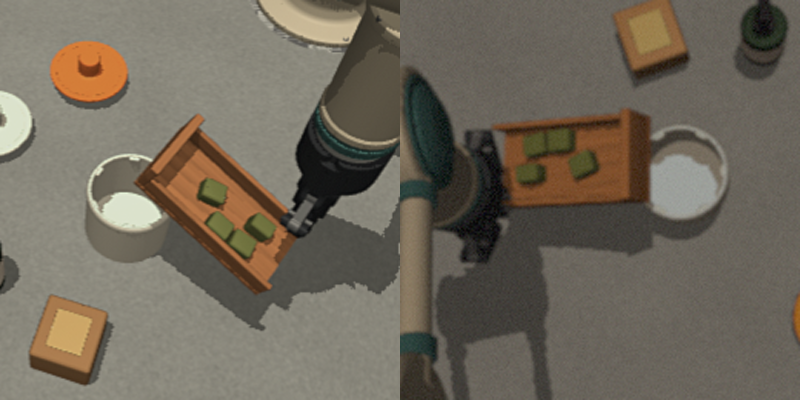

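Tilt of about 20° is held in the grip, soaps still on the tray, jar in place. Now carry it back so the lip hangs over the mouth.

Call:
arm_command:
  commands:
    - [0.3,[0,-0.5,0],0]
    - [0.3,[0,-1,0],0]
    - [0.3,[0,-1.5,0],0]
    - [0.3,[0,-2,0],0]
    - [0.3,[0,-2.5,0],0]
    - [0.3,[0,-2.5,0],0]
    - [0.3,[0,-2.5,0],0]
    - [0.3,[0,-2.5,0],0]
    - [0.3,[0,-2.0,0],0]
    - [0.3,[0,-1.5,-0.5],0]
    - [0.3,[0,-1.0,-0.8],0]
    - [0.3,[0,-0.5,-0.5],0]

```text
clock: 29.05
position: [0.4795, -0.0245, 0.1432]
ee_rot: [0.707, -0.707, 0.0, 0.001]
contact_force: [0.5, 0.1, -2.9]
width: 0.004
```

```bash
python3 look.py 29 250 130 230 200 150 230; python3 tl.py 29; python3 pose.py 29 |grep jar
```

```text
29.05 [ 0.4795 -0.0245  0.1432] yaw 0.07 F [ 0.52  0.11 -2.89] M [0.217 0.094 0.012] w 0.003961720370139628
top tilt 20.0 pitch +y down 20.0 roll -0.5 lip [ 0.4918 -0.0964  0.1386] 992 2088
top soap 856 [ 0.6329 -0.217   0.0231]
top soap 166 [ 0.5136 -0.1117  0.1635]
scene tilt 20.4 pitch +y down 20.4 roll 0.4 lip [ 0.5244 -0.0211  0.1119] 1732 3887
scene soap 196 [ 0.5206 -0.1085  0.1627]
scene soap 155 [ 0.5433 -0.0832  0.154 ]
scene soap 176 [ 0.5152 -0.051   0.1448]
scene soap 176 [ 0.5421 -0.0561  0.1434]
scene soap 685 [ 0.632  -0.2127  0.0228]
top  jar [0. 0.] 0
scene  jar [ 0.52252947 -0.00154564] 458
```

View pics/s29.png

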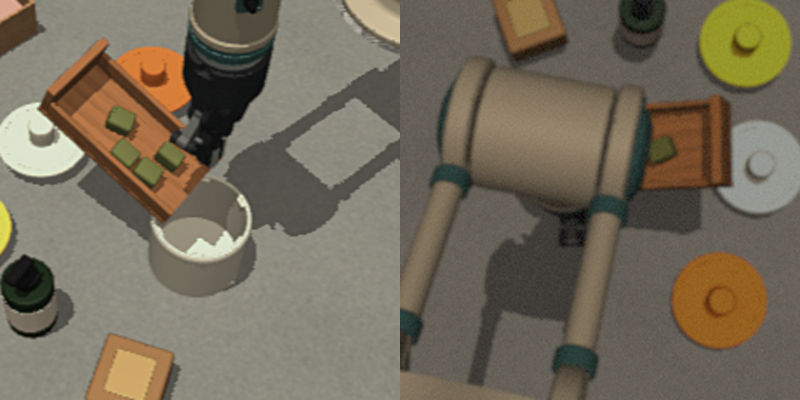

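Call:
arm_command:
  commands:
    - [0.3,[0,1,-0.4],0]
    - [0.3,[0,2,0],0]
    - [0.3,[0,-2,0],0]
    - [0.3,[0,2,0],0]
    - [0.3,[0,-2,0],0]
    - [0.3,[0,2,0],0]
    - [0.3,[0,0,0],0]

```text
clock: 29.85
position: [0.48, 0.0093, 0.1401]
ee_rot: [0.708, -0.707, -0.002, 0.002]
contact_force: [-0.6, 0.1, -2.0]
width: 0.0043
```

```bash
python3 look.py 30 250 130 230 200 150 230; python3 tl.py 30|grep scene; python3 pose.py 30 |grep jar
```

```text
29.85 [0.48   0.0093 0.1401] yaw 0.29 F [-0.58  0.13 -2.04] M [ 0.12   0.099 -0.028] w 0.00427694944481054
scene tilt 20.4 pitch +y down 20.4 roll -0.1 lip [0.5244 0.0125 0.1092] 2385 4573
scene soap 685 [ 0.6318 -0.2129  0.0228]
scene soap 197 [0.5217 0.0132 0.1269]
scene soap 150 [0.4952 0.0131 0.0309]
top  jar [ 0.47426271 -0.03274176] 4
scene  jar [ 0.52253139 -0.00167276] 402
```

View pics/s30.png

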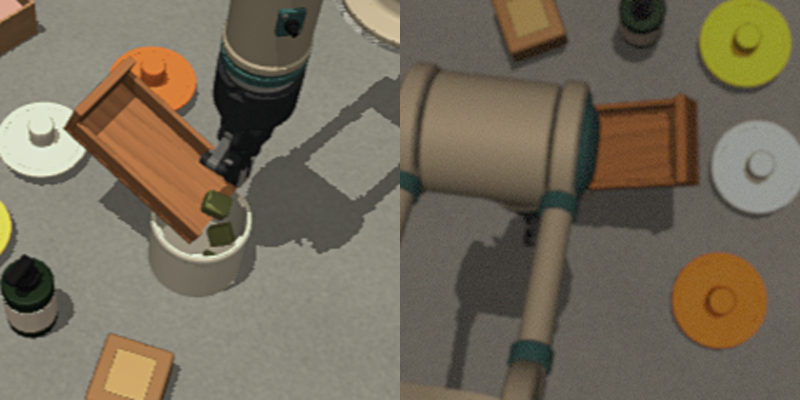

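Call:
arm_command:
  commands:
    - [0.3,[0,0,0],0]
    - [0.3,[0,-1,0],0]
    - [0.3,[0,-1,0],0]
    - [0.3,[0,0,0],0]

```text
clock: 30.35
position: [0.4805, -0.0149, 0.1402]
ee_rot: [-0.707, 0.707, 0.001, -0.0]
contact_force: [0.0, 0.4, -2.5]
width: 0.0037
```

```bash
python3 look.py 31 250 130 230 200 150 230; python3 tl.py 31|grep scene; python3 pose.py 31 |grep jar
```

```text
30.35 [ 0.4805 -0.0149  0.1402] yaw 0.07 F [ 0.01  0.44 -2.46] M [ 0.172  0.051 -0.04 ] w 0.0036749927799248658
scene tilt 20.2 pitch +y down 20.2 roll -0.5 lip [ 0.5181 -0.0111  0.1098] 2447 4668
scene soap 689 [ 0.6319 -0.2132  0.0228]
scene soap 100 [ 0.5303 -0.0126  0.033 ]
scene soap 88 [0.5026 0.0197 0.0269]
top  jar [0. 0.] 0
scene  jar [ 0.52237722 -0.00169819] 430
```

View pics/s31.png

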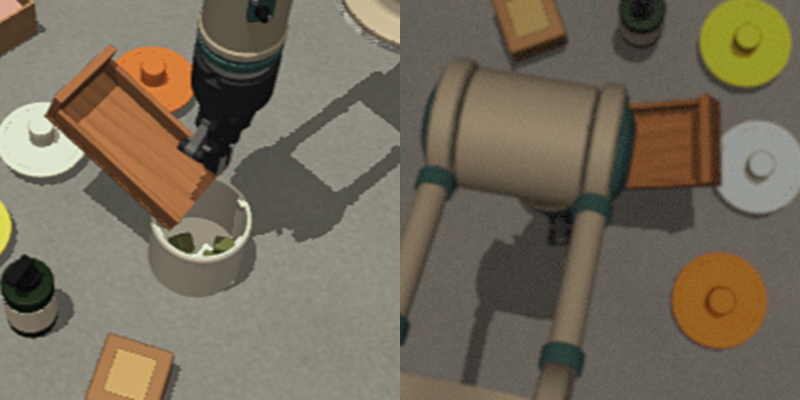

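Call:
arm_command:
  commands:
    - [0.3,[0,0,2],0]
    - [0.3,[0,1,2],0]
    - [0.3,[0,3,0],0]
    - [0.3,[0,4,0],0]
    - [0.3,[0,4,0],0]
    - [0.3,[0,4,0],0]
    - [0.3,[0,4,0],0]
    - [0.3,[0,4,0],0]
    - [0.3,[0,2,-2],0]
    - [0.3,[0,0.5,-3],0]
    - [0.3,[0,0,-3],0]
    - [0.3,[0,0,0],0]

```text
clock: 31.65
position: [0.4769, 0.2511, 0.0964]
ee_rot: [-0.706, 0.708, -0.002, -0.004]
contact_force: [-0.1, -0.9, -2.3]
width: 0.004
```

```bash
python3 look.py 32 280 150 260 130 140 230; python3 tl.py 32
```

```text
31.65 [0.4769 0.2511 0.0964] yaw 0.2 F [-0.12 -0.88 -2.27] M [ 0.189  0.056 -0.03 ] w 0.0040077720317670314
top tilt 20.5 pitch +y down 20.5 roll 0.2 lip [0.5297 0.253  0.0677] 1805 3430
top soap 856 [ 0.6328 -0.2176  0.023 ]
top soap 304 [0.5246 0.021  0.0288]
top soap 95 [ 0.5322 -0.0305  0.0236]
scene tilt 20.4 pitch +y down 20.4 roll 0.9 lip [0.5242 0.255  0.0646] 2691 5263
scene soap 686 [ 0.6317 -0.213   0.0227]
scene soap 40 [ 0.5291 -0.0263  0.023 ]
scene soap 84 [0.5037 0.0198 0.0269]
```

View pics/s32.png

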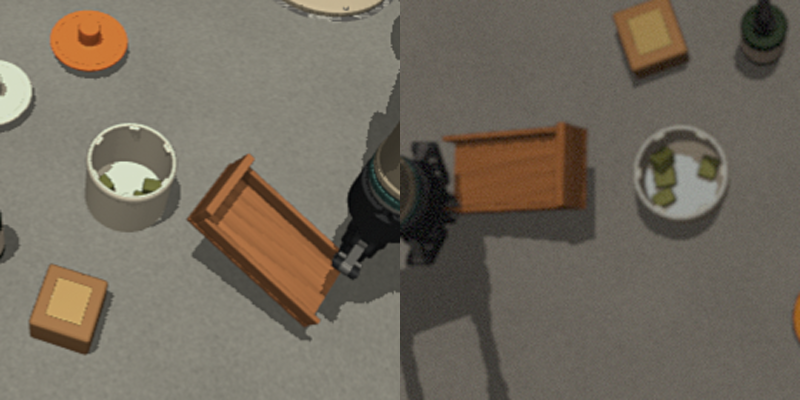

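Call:
arm_command:
  commands:
    - [0.3,[0,0,-2],0]
    - [0.3,[0,0,-2],0]
    - [0.3,[0,0,-1.2],0]
    - [0.3,[0,0,0],0]

```text
clock: 32.15
position: [0.4801, 0.2515, 0.048]
ee_rot: [-0.707, 0.707, 0.001, -0.001]
contact_force: [-0.1, -0.2, -2.2]
width: 0.0039
```

Call:
arm_command:
  commands:
    - [0.3,[0,0,0],0]
    - [0.3,[0,0,-0.3],0]
    - [0.3,[0,0,-0.2],0]
    - [0.3,[0,0,-0.2],0]
    - [0.3,[0,0,0],0]
    - [0.3,[0,0,0],0]
  grip_force: 20

```text
clock: 32.75
position: [0.4802, 0.2519, 0.0411]
ee_rot: [-0.707, 0.707, 0.001, -0.001]
contact_force: [-0.2, 0.4, -2.1]
width: 0.0042
```

```bash
python3 look.py 33 280 150 260 130 140 230; python3 tl.py 33|grep tilt
```

```text
32.75 [0.4802 0.2519 0.0411] yaw 0.17 F [-0.23  0.43 -2.15] M [ 0.192  0.097 -0.014] w 0.004192697900286152
top tilt 20.7 pitch +y down 20.7 roll -0.2 lip [0.5244 0.254  0.0103] 1570 3072
scene tilt 20.2 pitch +y down 20.2 roll 0.8 lip [0.5271 0.2556 0.0101] 2364 4738
```

Call:
arm_command:
  commands:
    - [0.3,[0,0,-0.4],0]
    - [0.3,[0,0,-0.2],0]
    - [0.3,[0,0,-0.2],0]
    - [0.3,[0,0,0],0]
    - [0.3,[0,0,0],0]

```text
clock: 33.35
position: [0.4802, 0.2519, 0.0353]
ee_rot: [0.707, -0.707, -0.001, 0.001]
contact_force: [-4.1, -1.0, 16.3]
width: 0.0041
```

```bash
python3 look.py 34 280 150 260 130 140 230; python3 tl.py 34|grep tilt
```

```text
33.35 [0.4802 0.2519 0.0353] yaw 0.18 F [-4.12 -1.03 16.34] M [-0.077  0.681  0.023] w 0.004081480199081694
top tilt 20.5 pitch +y down 20.5 roll -1.1 lip [0.5274 0.2543 0.0058] 1513 3043
scene tilt 20.4 pitch +y down 20.4 roll -1.1 lip [0.5278 0.2556 0.0053] 2354 4676
```

Call:
arm_command:
  commands:
    - [0.3,[0,0,0.2],0]
    - [0.42,[0,0,0],0]
    - [0.46,[0,0,0],0]
    - [0.5,[0,0,0],0]
    - [0.54,[0,0,0],0]
    - [0.58,[0,0,0],0]
    - [0.62,[0,0,0],0]
    - [0.7,[0,0,0],0]

```text
clock: 34.25
position: [0.4802, 0.2519, 0.0347]
ee_rot: [-0.707, 0.707, 0.001, -0.001]
contact_force: [-0.6, 0.4, 0.7]
width: 0.0067
```

```bash
python3 look.py 35 280 150 260 130 140 230; python3 tl.py 35|grep tilt
```

```text
34.25 [0.4802 0.2519 0.0347] yaw 0.17 F [-0.61  0.36  0.68] M [ 0.007 -0.006 -0.063] w 0.0067366972189809825
top tilt 0.7 pitch +y down -0.2 roll 0.7 lip [0.5358 0.2589 0.0061] 1670 2890
scene tilt 0.0 pitch +y down 0.0 roll 0.0 lip [0.5216 0.2605 0.0059] 2363 4200
```

View pics/s35.png

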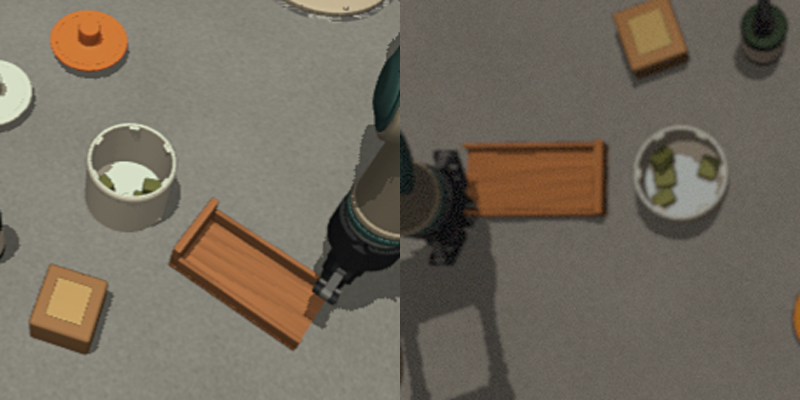

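Call:
arm_command:
  commands:
    - [1.8,[0,0,0],0]
    - [1.8,[0,0,1],0]
    - [1.8,[0,0,4],0]
    - [3,[0,0,4.5],0]
    - [5,[0,-2,4],0]
    - [5.5,[0.4,-4.5,0],0]
    - [5.5,[0.4,-4.5,0],0]
    - [5.5,[0.4,-4.5,0],0]
    - [5.5,[0.4,-4.5,0],0]
    - [5.5,[0.4,-4.5,0],0]
    - [5.5,[0.4,-4.5,0],0]
    - [5.5,[0.4,-4.5,0],0]

```text
clock: 35.55
position: [0.5081, -0.085, 0.1711]
ee_rot: [-0.707, 0.707, 0.002, -0.001]
contact_force: [0.7, 0.8, 0.0]
width: 0.0549
```

Call:
arm_command:
  commands:
    - [5.5,[0.3,-4.5,0],0]
    - [5.5,[0.2,-4.5,0],0]
    - [5.5,[0,-3.0,-2],0]
    - [5.5,[0,-1.0,-3],0]
    - [5.5,[0,0,0],0]
    - [5.5,[0,0,0],0]

```text
clock: 36.15
position: [0.5129, -0.2127, 0.1204]
ee_rot: [0.707, -0.707, -0.001, 0.001]
contact_force: [-0.4, 0.4, -0.3]
width: 0.0556
```

```bash
python3 look.py 36 220 130 180 340 180 150
```

```text
36.15 [ 0.5129 -0.2127  0.1204] yaw 0.14 F [-0.35  0.41 -0.32] M [ 0.014 -0.034 -0.049] w 0.05563844335737455
```

View pics/s36.png

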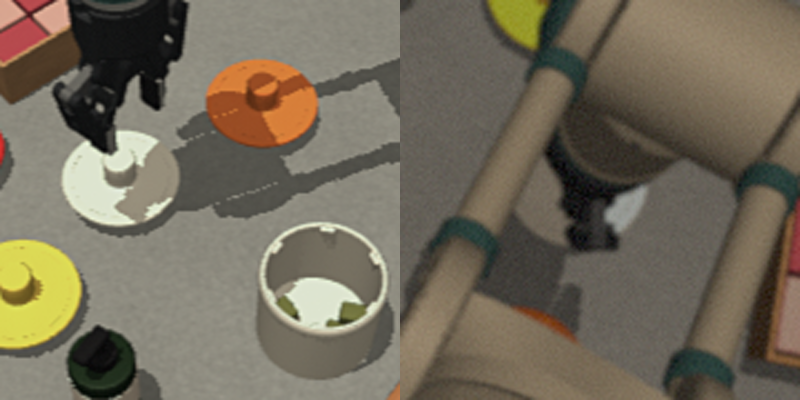

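Call:
arm_command:
  commands:
    - [5.5,[0.1,-0.8,0],0]
    - [5.5,[0,-0.8,0],0]
    - [5.5,[0,0,-2],0]
    - [5.5,[0,0,-3],0]
    - [5.5,[0,0,-1.5],0]
    - [5.5,[0,0,-1.0],0]
    - [5.5,[0,0,0],0]

```text
clock: 36.95
position: [0.5138, -0.2291, 0.0443]
ee_rot: [0.707, -0.707, -0.001, 0.002]
contact_force: [-0.5, 0.5, -0.1]
width: 0.0553
```

Call:
arm_command:
  commands:
    - [2.0,[0,0,0],0]
    - [2.0,[0,0,0],0]
    - [2.0,[0,0,0],0]
    - [2.0,[0,0,0],0]
    - [2.0,[0,0,0],0]
    - [2.0,[0,0,0],0]
  grip_force: 90

```text
clock: 37.55
position: [0.5151, -0.2297, 0.0466]
ee_rot: [-0.707, 0.708, 0.002, -0.0]
contact_force: [-1.2, 0.3, 6.0]
width: 0.027
```

```bash
python3 look.py 37 220 130 180 340 180 150
```

```text
37.55 [ 0.5151 -0.2297  0.0466] yaw 0.19 F [-1.21  0.26  5.96] M [0.06  0.197 0.043] w 0.027004087554024985
```

View pics/s37.png

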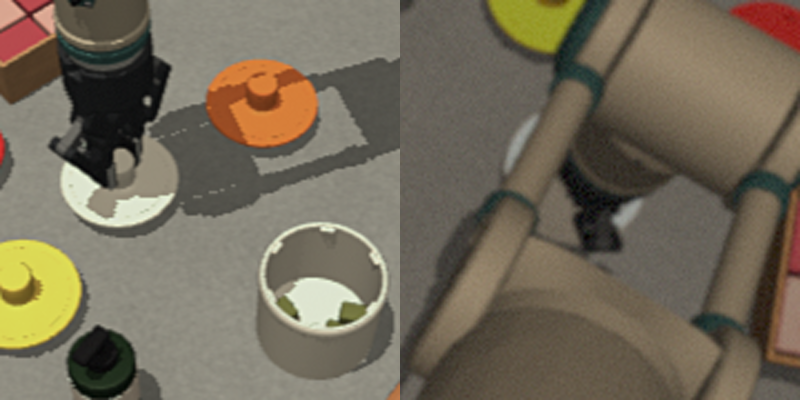

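Call:
arm_command:
  commands:
    - [2.0,[0,0,1.5],0]
    - [2.0,[0,0,3.5],0]
    - [2.0,[0,0,4],0]
    - [2.0,[0,1,3],0]
    - [2.0,[0.1,2.5,0],0]
    - [2.0,[0.1,3.5,0],0]
    - [2.0,[0.1,4,0],0]
    - [2.0,[0.1,4,0],0]
    - [2.0,[0.1,3.5,0],0]
    - [2.0,[0.1,2.5,0],0]
    - [2.0,[0,1.2,0],0]
    - [2.0,[0,0.5,0],0]

```text
clock: 38.85
position: [0.5201, -0.0013, 0.1652]
ee_rot: [-0.707, 0.707, 0.002, -0.002]
contact_force: [-0.8, -0.2, -1.4]
width: 0.0268
```

```bash
python3 look.py 38 280 130 180 230 160 150; python3 - <<'E'
from h import *
for n in('scene','top'):
    d=dict(np.load(n+'38.npz')); P=cloud(d); c=cv2.cvtColor(d['pixels'],cv2.COLOR_RGB2HSV);Z=P[...,2]
    b=(d['range_z']>0)&(P[...,0]>.44)&(P[...,0]<.6)&(P[...,1]>-.08)&(P[...,1]<.08)&(c[...,1]<60)
    for lo,hi in((.085,.095),(.125,.15)):
        m=b&(Z>lo)&(Z<hi); p=P[m]
        if m.sum()>10:print(n,lo,m.sum(),np.percentile(p[:,2],[10,50,90]).round(4),cv2.minEnclosingCircle((p[:,:2]*1000).astype(np.float32)))
E
```

```text
38.85 [ 0.5201 -0.0013  0.1652] yaw 0.27 F [-0.78 -0.18 -1.39] M [-0.043  0.03   0.025] w 0.026758558099079587
scene 0.085 319 [0.0862 0.0892 0.0916] ((523.241943359375, -1.4497642517089844), 52.12712478637695)
scene 0.125 1791 [0.1397 0.1414 0.1433] ((521.3048706054688, -0.3282540440559387), 54.632965087890625)
top 0.085 66 [0.0874 0.0894 0.0925] ((497.3481750488281, -39.0439338684082), 28.95326805114746)
top 0.125 518 [0.1398 0.1421 0.144 ] ((519.6150512695312, -0.13442359864711761), 53.99142074584961)
```

View pics/s38.png

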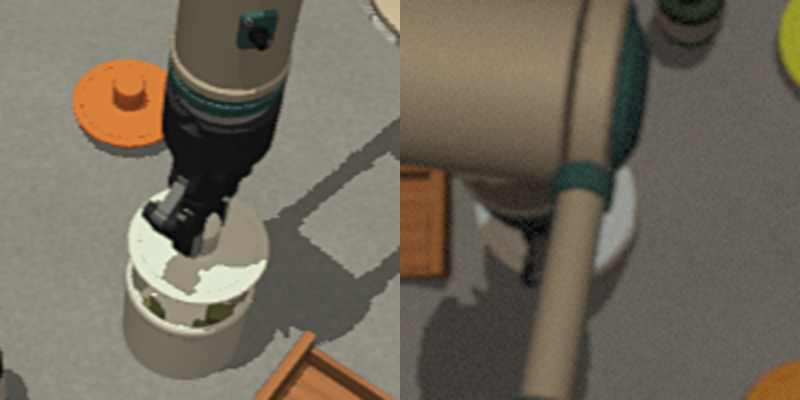

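Call:
arm_command:
  commands:
    - [2.0,[0.1,-0.1,-0.7],0]
    - [2.0,[0,0,-1.5],0]
    - [2.0,[0,0,-1.0],0]
    - [2.0,[0,0,-0.4],0]
    - [2.0,[0,0,0],0]
    - [2.0,[0,0,0],0]
  grip_force: 110

```text
clock: 39.55
position: [0.5215, -0.0035, 0.1293]
ee_rot: [-0.707, 0.707, 0.001, -0.001]
contact_force: [0.1, -0.1, -1.1]
width: 0.0267
```

Call:
arm_command:
  commands:
    - [2.0,[0,0,-0.2],0]
    - [2.0,[0,0,-0.1],0]
    - [2.0,[0,0,0],0]

```text
clock: 39.85
position: [0.5208, -0.0032, 0.1264]
ee_rot: [-0.707, 0.707, 0.001, -0.001]
contact_force: [-2.4, -0.7, 1.7]
width: 0.0265
```

Contact at about the expected height. Press on in millimetre steps.

Call:
arm_command:
  commands:
    - [2.0,[0,0,-0.1],0]
    - [2.0,[0,0,-0.1],0]
    - [2.0,[0,0,0],0]

```text
clock: 40.15
position: [0.5207, -0.0031, 0.1246]
ee_rot: [-0.707, 0.707, 0.001, -0.001]
contact_force: [-3.4, -0.1, 5.8]
width: 0.027
```

Call:
arm_command:
  commands:
    - [2.0,[0,0,-0.1],0]
    - [2.0,[0,0,0],0]

```text
clock: 40.35
position: [0.5207, -0.0031, 0.1237]
ee_rot: [-0.707, 0.707, 0.001, -0.001]
contact_force: [-2.7, -0.4, 6.6]
width: 0.0265
```

Call:
arm_command:
  commands:
    - [2.0,[0,0,-0.1],0]
    - [2.0,[0,0,0],0]

```text
clock: 40.55
position: [0.5214, -0.0031, 0.1219]
ee_rot: [0.707, -0.707, -0.001, 0.001]
contact_force: [-0.3, 0.8, -2.2]
width: 0.0265
```

Call:
arm_command:
  commands:
    - [2.0,[0,0,-0.15],0]
    - [2.0,[0,0,-0.1],0]
    - [2.0,[0,0,0],0]

```text
clock: 40.85
position: [0.521, -0.0031, 0.1191]
ee_rot: [0.707, -0.707, -0.001, 0.001]
contact_force: [-0.5, 0.2, -1.4]
width: 0.0264
```

Call:
arm_command:
  commands:
    - [2.0,[0,0,-0.1],0]
    - [2.0,[0,0,0],0]

```text
clock: 41.05
position: [0.5211, -0.0031, 0.1185]
ee_rot: [0.707, -0.707, -0.001, 0.001]
contact_force: [-0.0, 0.1, -0.9]
width: 0.0268
```

Call:
arm_command:
  commands:
    - [2.0,[0,0,-0.05],0]
    - [2.0,[0,0,0],0]

```text
clock: 41.25
position: [0.5211, -0.0032, 0.1181]
ee_rot: [-0.707, 0.707, 0.001, -0.001]
contact_force: [-0.9, -0.4, -0.1]
width: 0.0264
```

Call:
arm_command:
  commands:
    - [2.0,[0,0,-0.05],0]
    - [2.0,[0,0,0],0]

```text
clock: 41.45
position: [0.5212, -0.0031, 0.1178]
ee_rot: [-0.707, 0.707, 0.001, -0.001]
contact_force: [-0.7, -0.0, 0.7]
width: 0.0265
```

Call:
arm_command:
  commands:
    - [2.0,[0,0,-0.05],0]
    - [2.0,[0,0,0],0]

```text
clock: 41.65
position: [0.5212, -0.0032, 0.1178]
ee_rot: [-0.707, 0.707, 0.001, -0.001]
contact_force: [-2.6, 0.5, 4.7]
width: 0.0263
```

Call:
arm_command:
  commands:
    - [2.0,[0,0,-0.05],0]
    - [2.0,[0,0,0],0]

```text
clock: 41.85
position: [0.5212, -0.0031, 0.1178]
ee_rot: [-0.707, 0.707, 0.001, -0.001]
contact_force: [-3.7, 0.9, 9.0]
width: 0.0264
```

Call:
arm_command:
  commands:
    - [2.0,[0,0,-0.05],0]
    - [2.0,[0,0,-0.05],0]
    - [2.0,[0,0,0],0]
    - [2.0,[0,0,0],0]
    - [2.0,[0,0,0],0]

```text
clock: 42.35
position: [0.5212, -0.0031, 0.1177]
ee_rot: [-0.707, 0.707, 0.001, -0.001]
contact_force: [-5.8, 0.8, 14.6]
width: 0.0264
```

```bash
python3 look.py 39 280 130 260 130 140 230; python3 - <<'E'
from h import *
for n in('scene','top'):
    d=dict(np.load(n+'39.npz')); P=cloud(d); c=cv2.cvtColor(d['pixels'],cv2.COLOR_RGB2HSV);Z=P[...,2]
    m=(d['range_z']>0)&(P[...,0]>.44)&(P[...,0]<.6)&(P[...,1]>-.08)&(P[...,1]<.08)&(c[...,1]<60)&(Z>.086)&(Z<.104); p=P[m]
    A=np.c_[p[:,:2]-p[:,:2].mean(0),np.ones(len(p))]; w=np.linalg.lstsq(A,p[:,2],rcond=None)[0]
    print(n,m.sum(),np.percentile(p[:,2],[10,50,90]).round(4),'slope deg',np.degrees(w[:2]).round(2),cv2.minEnclosingCircle((p[:,:2]*1000).astype(np.float32)))
for _ in range(3): print(manip.get_state()['contact_force'].round(1))
E
python3 tl.py 39|grep tilt
```

```text
42.35 [ 0.5212 -0.0031  0.1177] yaw 0.18 F [-5.8   0.85 14.61] M [0.096 0.929 0.   ] w 0.0263860454454865
scene 1673 [0.092  0.0938 0.0957] slope deg [-0.28 -0.18] ((522.367431640625, -2.0087945461273193), 54.777225494384766)
top 421 [0.0922 0.0945 0.0969] slope deg [ 0.09 -0.05] ((520.3544921875, -1.878209114074707), 53.89146423339844)
[-5.5  0.2 14.5]
[-5.5  0.2 14.5]
[-5.5  0.2 14.5]
top tilt 0.2 pitch +y down 0.2 roll 0.1 lip [0.5156 0.2593 0.0056] 1261 2092
scene tilt 0.3 pitch +y down 0.1 roll -0.3 lip [0.5273 0.2604 0.0061] 2397 4343
```

View pics/s39.png

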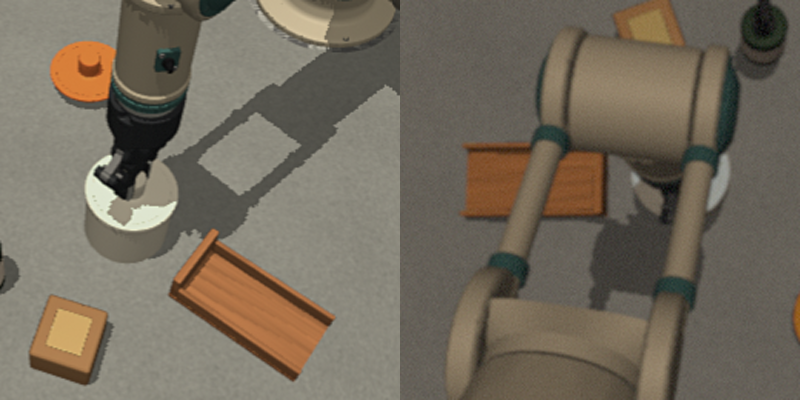

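```bash
python3 -c "
from rig import manip
print(manip.get_state()['contact_force'], manip.get_state()['clock']); print(manip.sign_off())"
```

```text
[-5.51342928  0.24484963 14.52857479] 42.45
the job is handed in; nothing more can be done
None
```

I tipped all four soaps into the jar, set the empty tray flat on the bench, pressed the lid home and handed in at 42.45 s, still pushing with about 14.5 N.

**How the tipping went**
- The arm can only turn about the vertical, so I held a side wall near the tray's open front. I levered the tray to about 21° by resting its back end on the jar's rim.
- I then tightened the grip, held the lip over the jar's mouth and shook the tray gently. A 21° tilt alone is below the sliding angle, so the soaps slid because of the shaking.

**What went wrong on the way**
- My first attempt held the tray loosely by its back board. In a low trial it slid a few centimetres to the bench, and later, beside the jar, it slipped and the tray ended up leaning against the jar. No soap was lost and the jar did not measurably move.
- One later wall grip slipped while lifting, so the tray stayed on the bench and was only dragged a little.
- When I lowered the emptied tray it would not turn level in the grip. The force rose to about 16 N, so I let the back end drop the last few centimetres.

**Last checks**
- **Soaps:** the top view showed all four inside the jar before the lid went on, and the tray was empty.
- **Tray:** it lies flat, with a measured tilt of 0.3° or less.
- **Lid:** the push rose to about 6.6 N in my steps, then dropped suddenly (the click). That is below the 10 to 15 N you described, probably because the 1 mm steps missed the peak. The flange top measured 93.8 and 94.5 mm in the two cameras (94 mm expected) and is level within 0.3°.
- **Push:** it held at 14.5 N, with a sideways force of about 5.5 N.
- **Bystanders:** I commanded no contact with the soap block, pump bottle or carton and saw none move, but I did not measure their positions again at the end.

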